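# Load and close the cheese-mould press

## Robot

A 7-joint arm with a two-finger parallel gripper is mounted at the origin on the work surface. World frame = base frame: x ahead of the robot, y to its left, z up, the work surface at z = 0. Lengths are in m, angles in rad, forces in N, time in s.
With the tool pointing down it reaches from about 0.4 to 0.85 m from the base axis. Payload 10.4 kg.
Tool frame: the origin (TCP) lies at the very end of the fingers, on their centre line; the grasp point (between the pads) lies 19 mm behind it; z points along the fingers, y is the line along which they close (so a half turn about z gives the same grasp; the last joint's range is limited). The gripper opens to 85 mm and grips with 20 to 120 N. Pads are 22 mm wide; open, the fingers measure 114 mm over their backs; the gripper's body (76 mm by 85 mm) begins 54 mm behind the grasp point. The pads swing forward as they close: fully open they stand 13 mm farther back than shut.
Start: joints at [1.091, 0.332, -0.065, 1.46, 0.022, 1.35, -0.088], TCP at [0.276, -0.561, 0.231] pointing down, gripper open.
Joint ranges: [-2.6, 2.6], [-0.5, 2.12], [-1.47, 1.34], [0.16, 2.42], [-1.27, 4.41], [0.06, 2.06], [-2.6, 2.6]. Speed limits (rad/s): [2.22, 2.22, 2.79, 2.79, 3.14, 3.14, 3.14].

## Interface

Orientations are given as a unit quaternion [x, y, z, w].
In Python, from workcell import * gives the robot as it stands. The module is installed in compiled form; this text tells all that it offers.
- The arm moves only by the tool carry_out, never from a script. Its argument "motion" is a list of rows, each an object with "xyz": the shift along the tool's x, y, z in m, a list of three; "angular": the turn, a rotation vector about the tool's x, y, z in degrees, a list of three. A call has 1 to 12 rows; each row is the pose to reach, as a shift and turn from the pose commanded when the call began, along the tool's axes at that moment; what a row does not reach only later rows make up. A row lasts 1/10 s, in which the tool goes at most 50 mm and 8.59 degrees, less where a joint would pass 70% of its speed; a pose out of reach is approached as far as the arm can. A call with a gripper value outside its range is refused whole. "hand" is the opening, from 0 (shut) to 1 (fully open), set as the call begins (left out, the last holds). The fingers move at their own pace and stop on an object; "grip_force" is the grip in N (left out, the last holds). Time passes only in rows, so rows that repeat a pose let the fingers close. It gives the time, the measured TCP pose, the force, the opening and the grip force at its end, in the units of the state.
- get_obs(): the state, without advancing time (a new reading comes with each control period).
- camera(name): name is "side" or "top"; returns a dict with "img" (420x560x3 uint8, red, green, blue), "fx", "fy", "cx", "cy" (pixels), "extrinsics" (4x4, takes a point from camera to world coordinates). Camera axes: x right, y up, looking along -z (the intrinsics and any distortion apply to the point x, -y, -z); pixel columns grow to the right and rows downward; lengths in m; the calibration is good to about 2 mm. A picture is of the moment at which its call begins. There is no depth.
- hand_in(): hands the job in; it is judged then, once.
The state is a dict: "clock": time; "joint_pos": joint angles; "joint_velocities": joint speeds; "tau": joint torques, N m; "position": TCP position; "ee_rot": TCP orientation; "ft_force": force on the tool from outside, world axes, zero at the start; "torque": the same for the moment, N m; "grip_width": opening from 0.0 (shut) to 1.0 (fully open); "grasp_force": force on a finger pad.
Only numpy, scipy, OpenCV 4.12 (cv2) and the standard library are available. Lean on these libraries where they do the work, as an engineer would, in place of code of your own. Each camera call takes 0.05 s, during which the arm holds its last target. There are 200 camera calls.

## Task

Set the cheese press on the table: turn its orange clamp knob fully loose, wind the handwheel until the pusher is right back at its rear end, then stand all the white cheese moulds upright in one row in the trough, their green handles in line along it. Wind the pusher up against the row until the row is tight against the end stop and the blue sprung plate is pushed about halfway in on its springs, then turn the orange knob fully tight to lock it. Leave the crock, bowl and bottle alone.

Things in the scene. Friction and masses are not known exactly. Their poses are not given: they have to be found in the camera images.
- press: bench press, fixed: aluminium base 100 x 500 x 12 mm. Origin on the table under the trough's centre line; own y along the trough, x across, z up. In this frame, mm: trough floor z 12; channel x -32 to 32 between two rails 6 thick, top z 27, y -205 to 23, open above. Grey housing y 70 to 260, x -33 to 33, top z 85, bears clamp knob (axis y 95) and handwheel (axis y 225)
- stop_face (a point): foot of the steel end stop's face (red pad), at press x 0, y -205, z 12 mm, on the trough floor; the stop's top is at z 62. The blue plate's face stands at press y = 30 - 1000 x ram + 1000 x plate (mm), so with the pusher right back the trough is 235 mm long
- ram (a joint): pusher slide, m: 0 = right back at its rear stop, grows towards the end stop, to 0.162. Starts part way forward. Geared to the handwheel: ram = 0.01 x crank (10 mm per rad). Friction (about 20 N at the pusher) holds it where it is left, even with the clamp loose
- plate (a joint): blue sprung plate on the pusher's front (58 mm wide, z 15 to 59 of the press): how far it is pressed in on its springs, m: 0 = out, 0.014 = bottomed. Starts to give at 8 N, 16 N at the bottom, so it does not give way when it only pushes sliding moulds along
- crank (a joint): handwheel angle, rad, grows clockwise seen from above; clockwise drives the pusher towards the end stop, anticlockwise back. 0 = pusher right back; the handle then stands on the press's +y side of the axis
- crank_handle (a point): grip point on the wheel's red handle: an upright, freely spinning cylinder 20 mm thick, 44 mm tall, 45 mm from the wheel axis. The point is 29 mm above the black wheel (radius 58, top z 98 of the press), 15 mm below the handle's top, at z 127. With the clamp loose it takes 5 to 8 N to wind; do not force it while clamped
- clamp (a joint): orange clamp knob, rad, 0 = loose, 1.6 = end of travel, grows clockwise seen from above. Starts tight (about 1.5). From about 1.0 up it bites on the pusher bar; below 0.5 it is loose, above 1.3 tight. Stays where it is left; takes up to about 0.25 N m
- clamp_grip (a point): grip point on the knob's axis, 34 mm above the housing (z 119 of the press): upright orange bar 56 mm long, 16 thick, 30 high, its top 8 mm above this point, on a black hub 22 mm below it. The bar lies along the press's y when the joint reads 0, across it (along x) when tight; the point turns with it: own y = along the bar
- mould1: one of four identical closed cheese moulds, of which 2 to 4 are there (None if absent): white tub 56 mm (own x) by 50 mm (own y) by 38 high, 4 mm green lid, and on it a green handle rib 16 thick (x), 36 long (y), 28 high, its top 70 mm above the base. About 0.12 kg, heaviest at the foot. Origin: centre of the underside. Pick it by the rib from above
- mould2: one of four identical closed cheese moulds, of which 2 to 4 are there (None if absent): white tub 56 mm (own x) by 50 mm (own y) by 38 high, 4 mm green lid, and on it a green handle rib 16 thick (x), 36 long (y), 28 high, its top 70 mm above the base. About 0.12 kg, heaviest at the foot. Origin: centre of the underside. Pick it by the rib from above
- mould3: one of four identical closed cheese moulds, of which 2 to 4 are there (None if absent): white tub 56 mm (own x) by 50 mm (own y) by 38 high, 4 mm green lid, and on it a green handle rib 16 thick (x), 36 long (y), 28 high, its top 70 mm above the base. About 0.12 kg, heaviest at the foot. Origin: centre of the underside. Pick it by the rib from above
- mould4: one of four identical closed cheese moulds, of which 2 to 4 are there (None if absent): white tub 56 mm (own x) by 50 mm (own y) by 38 high, 4 mm green lid, and on it a green handle rib 16 thick (x), 36 long (y), 28 high, its top 70 mm above the base. About 0.12 kg, heaviest at the foot. Origin: centre of the underside. Pick it by the rib from above
- crock: bystander: black utensil crock, 96 mm wide, 140 mm tall, with utensils up to about 215 mm. Origin: centre of the underside
- bowl: bystander: steel bowl, 140 mm wide, 65 mm high. Origin: centre of the underside
- oil: bystander: amber oil bottle, 60 mm wide, 170 mm tall. Origin: centre of the underside
Things that resemble listed ones, but are neither listed nor needed, are in the scene too. Leave any purple or red look-alike of the mould4 alone.

How it is judged:
On the way, in this order (a step that is already met when the one before it is completed fails the run):
1. clamp knob loosened (value of joint clamp below 0.5 rad), for 0.1 s.
2. pusher wound right back (value of joint clamp below 0.5 rad and value of joint ram below 0.005 m), for 0.1 s.
3. all moulds stand in the trough, handles along it, clamp still loose (value of joint clamp below 0.5 rad and x of mould1 in the frame of press between -0.008 and 0.008 m and y of mould1 in the frame of press between -0.19 and 0.02 m and z of mould1 in the frame of press between 0.008 and 0.017 m and angle between each of mould1, mould2, mould3, mould4's own z axis and vertical below 0.1 rad and angle between the x axis of each of mould1, mould2, mould3, mould4 and the x axis of press, either way round below 0.2 rad and x of mould2 in the frame of press between -0.008 and 0.008 m and y of mould2 in the frame of press between -0.19 and 0.02 m and z of mould2 in the frame of press between 0.008 and 0.017 m and x of mould3 in the frame of press between -0.008 and 0.008 m and y of mould3 in the frame of press between -0.19 and 0.02 m and z of mould3 in the frame of press between 0.008 and 0.017 m and x of mould4 in the frame of press between -0.008 and 0.008 m and y of mould4 in the frame of press between -0.19 and 0.02 m and z of mould4 in the frame of press between 0.008 and 0.017 m), for 0.2 s.
4. pusher wound up: row tight and sprung plate pressed in, clamp still loose (all of step 3 and value of joint plate between 0.003 and 0.012 m), for 0.2 s.
5. clamp knob tight (value of joint clamp above 1.3 rad and value of joint plate between 0.003 and 0.012 m), for 0.2 s.
At the end, for the whole second after the job is handed in: All moulds present stand upright on the trough floor (base within 5 mm of it), within 8 mm of its centre line, handles along it within 0.2 rad, at rest between end stop and pusher; sprung plate pressed in 3 to 12 mm of its 14; clamp knob past 1.3 rad (tight) (all of step 5 and x of mould1 in the frame of press between -0.008 and 0.008 m and y of mould1 in the frame of press between -0.19 and 0.02 m and z of mould1 in the frame of press between 0.008 and 0.017 m and angle between each of mould1, mould2, mould3, mould4's own z axis and vertical below 0.1 rad and angle between the x axis of each of mould1, mould2, mould3, mould4 and the x axis of press, either way round below 0.2 rad and x of mould2 in the frame of press between -0.008 and 0.008 m and y of mould2 in the frame of press between -0.19 and 0.02 m and z of mould2 in the frame of press between 0.008 and 0.017 m and x of mould3 in the frame of press between -0.008 and 0.008 m and y of mould3 in the frame of press between -0.19 and 0.02 m and z of mould3 in the frame of press between 0.008 and 0.017 m and x of mould4 in the frame of press between -0.008 and 0.008 m and y of mould4 in the frame of press between -0.19 and 0.02 m and z of mould4 in the frame of press between 0.008 and 0.017 m and linear speed of each of mould1, mould2, mould3, mould4 below 0.02 m/s and velocity of joint ram below 0.005 m/s); the robot touches nothing.
It fails at once if the crock is moved more than 30 mm or knocked over (distance of crock from where it was at the start of the episode above 0.03 m or angle between crock's own z axis and vertical above 0.5 rad).
It fails at once if the bowl is moved more than 30 mm or knocked over (distance of bowl from where it was at the start of the episode above 0.03 m or angle between bowl's own z axis and vertical above 0.5 rad).
It fails at once if the oil is moved more than 30 mm or knocked over (distance of oil from where it was at the start of the episode above 0.03 m or angle between oil's own z axis and vertical above 0.5 rad).
Of mould1, mould2, mould3, mould4 only 2 to 4 are there at a start; the rules pass over those that are not, and their reading is None.
At some moment in a run one of mould1, mould2, mould3, mould4 may be knocked a few centimetres aside while the robot is not near it.
Once in a run the grip may slacken for a moment while it holds something.
It also fails if it takes over 210 s, if anything falls off the work surface, if the arm or the gripper's body presses on something with over 40 N, if the wrist force passes 120 N, or if a joint passes its speed limit or range.

## Working session

There is one attempt and no reset: what is moved stays moved. The work goes in short steps, Python scripts to look and compute and a tool call to move; the robot and the scene stay as the last step left them, time stands still between calls to the robot, and variables do not carry over. Pictures are saved under pics/ and viewed, at most 14 in all, crops included, and the job is handed in when it is done.

Besides the shell and the picture viewer there is one more tool, called after "Call:" as name(argument=value, ...), one argument or row to a line, values as JSON. carry_out: Moves the arm, as the interface text tells. Its arguments: {"type":"object","properties":{"motion":{"type":"array"},"hand":{"type":"number"},"grip_force":{"type":"number"}},"required":["motion"]}

```bash
mkdir -p pics; cat > h.py <<'E'
from workcell import *
import numpy as np, cv2
from scipy.spatial.transform import Rotation as R
def shot(n,f=None):
    c=camera(n)
    if f: cv2.imwrite('pics/'+f,c['img'][:,:,::-1])
    return c
def ray(c,u,v):
    E=np.array(c['extrinsics']); d=E[:3,:3]@np.array([(u-c['cx'])/c['fx'],-(v-c['cy'])/c['fy'],-1.])
    return E[:3,3],d
def onz(c,u,v,z):
    o,d=ray(c,u,v); return o+d*(z-o[2])/d[2]
def proj(c,p):
    E=np.linalg.inv(np.array(c['extrinsics'])); q=E[:3,:3]@np.array(p)+E[:3,3]
    return np.array([c['cx']+c['fx']*q[0]/-q[2], c['cy']-c['fy']*q[1]/-q[2]])
E
python3 - <<'E'
from h import *
for n in('top','side'):
    c=shot(n,n+'0.png'); print(n,c['fx'],c['cx'],c['cy'],np.round(c['extrinsics'],3).tolist(),c.keys())
print(get_obs())
E
```

```text
top 400.44646302694815 287.6911203535114 213.91522696199485 [[0.018, 0.992, -0.128, 0.33], [-1.0, 0.02, 0.013, -0.02], [0.016, 0.127, 0.992, 1.139], [0.0, 0.0, 0.0, 1.0]] dict_keys(['img', 'fx', 'fy', 'cx', 'cy', 'extrinsics'])
side 401.14602464747486 283.81502259641053 205.88600396155687 [[-0.88, 0.272, -0.388, 0.063], [-0.474, -0.538, 0.697, 0.731], [-0.019, 0.798, 0.602, 0.734], [0.0, 0.0, 0.0, 1.0]] dict_keys(['img', 'fx', 'fy', 'cx', 'cy', 'extrinsics'])
{'clock': 0.1, 'joint_pos': array([ 1.09140241,  0.3327789 , -0.06470628,  1.46084892,  0.02159067,
        1.34990534, -0.08852142]), 'joint_velocities': array([ 0.00104661, -0.0001743 , -0.00013674, -0.00281353,  0.00089222,
       -0.00173126, -0.00026152]), 'tau': array([ 4.54302590e-04, -6.26744485e+01,  4.83982405e-02, -3.92433429e+01,
        1.63887808e-02,  6.85516570e-03, -2.38794252e-05]), 'position': array([ 0.27552673, -0.56061803,  0.23061812]), 'ee_rot': array([ 9.74030243e-01,  2.26417089e-01, -1.63227986e-04, -6.00974604e-04]), 'ft_force': array([-0.47438584,  0.24371726,  0.43435163]), 'torque': array([ 0.01615125,  0.04083734, -0.02051427]), 'grasp_force': 0.0, 'grip_width': 0.9983923935836653}
```

View pics/top0.png

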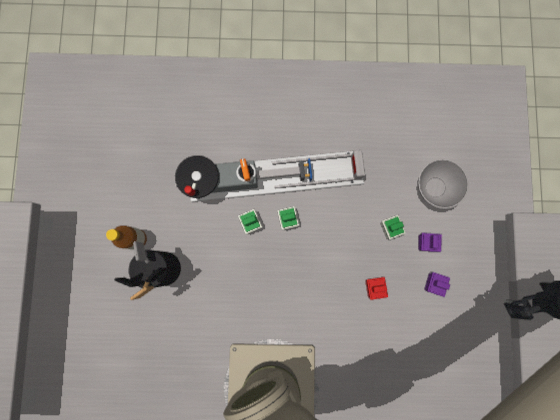

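View pics/side0.png

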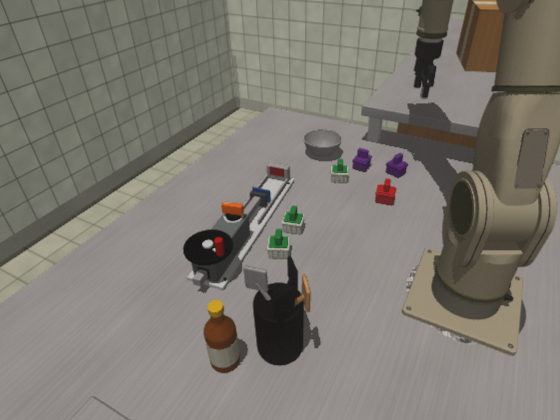

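The pictures show three green/white moulds (top px (250,222), (289,218), (395,228)). Look-alikes to leave: purple (431,242), purple (438,284), red (377,288). Press runs from the wheel (197,177) to the stop (360,165), with the orange knob at (245,170).

```bash
python3 - <<'E'
from h import *
c=shot('top'); s=shot('side')
def blobs(c,lo,hi,amin,name):
    h=cv2.cvtColor(c['img'],cv2.COLOR_RGB2HSV); m=cv2.inRange(h,lo,hi)
    n,l,st,ce=cv2.connectedComponentsWithStats(m)
    for i in range(1,n):
        if st[i,4]>=amin:
            p=np.argwhere(l==i)[:,::-1].astype(np.float32); r=cv2.minAreaRect(p)
            print(name,np.round(ce[i],1),st[i].tolist(),[np.round(x,1) for x in r])
for n,k in(('top',c),('side',s)):
    blobs(k,(50,100,40),(80,255,255),40,n+' green')
    blobs(k,(4,180,120),(14,255,255),20,n+' orange')
    blobs(k,(0,180,90),(3,255,255),15,n+' red')
    blobs(k,(100,100,40),(118,255,255),15,n+' blue')
cv2.imwrite('pics/c1.png',cv2.resize(c['img'][130:260,170:420,::-1],None,fx=3.2,fy=3.2,interpolation=cv2.INTER_CUBIC))
cv2.imwrite('pics/c2.png',cv2.resize(s['img'][130:290,160:360,::-1],None,fx=3.7,fy=3.7,interpolation=cv2.INTER_CUBIC))
E
```

```text
top green [288.  217.5] [280, 209, 17, 18, 228] [array([287.9, 217.6]), array([16.2, 14.1]), np.float64(76.0)]
top green [249.7 221.1] [241, 212, 19, 20, 231] [array([249.7, 221. ]), array([16.2, 14.2]), np.float64(66.8)]
top green [394.2 226.4] [385, 217, 19, 20, 239] [array([394.8, 226.2]), array([16.2, 15.8]), np.float64(68.2)]
top orange [244.9 170.6] [241, 159, 9, 21, 96] [array([244.4, 169.2]), array([20.2,  5.8]), np.float64(77.0)]
top red [187.9 189.3] [185, 186, 7, 8, 45] [array([188. , 189.5]), array([7., 6.]), np.float64(90.0)]
top red [376.7 287.9] [367, 278, 21, 21, 357] [array([376.6, 287.9]), array([19.8, 18.5]), np.float64(81.9)]
top blue [309.7 169.6] [308, 159, 4, 22, 46] [array([309.5, 169.4]), array([21.1,  2.6]), np.float64(84.3)]
side green [339.8 167.1] [333, 159, 14, 14, 125] [array([339.5, 165.5]), array([13., 13.]), np.float64(90.0)]
side green [292.8 215.9] [284, 206, 19, 18, 186] [array([293.8, 214.8]), array([15.8, 17.4]), np.float64(18.4)]
side green [278.4 240.3] [269, 230, 19, 18, 238] [array([278. , 238.5]), array([17., 18.]), np.float64(90.0)]
side orange [232.  208.2] [222, 203, 21, 12, 188] [array([231.6, 208. ]), array([20.1, 10.2]), np.float64(7.1)]
side red [387.1 182. ] [385, 179, 5, 7, 27] [array([387., 182.]), array([6., 4.]), np.float64(90.0)]
side red [385.7 191. ] [377, 185, 19, 12, 141] [array([385.8, 190.6]), array([17.6,  9.5]), np.float64(9.5)]
side red [218.  244.7] [214, 237, 9, 19, 109] [array([218., 246.]), array([18.,  8.]), np.float64(90.0)]
side blue [263.  192.3] [253, 187, 17, 15, 83] [array([262.7, 191.8]), array([21.2,  9.1]), np.float64(38.2)]
```

View pics/c1.png

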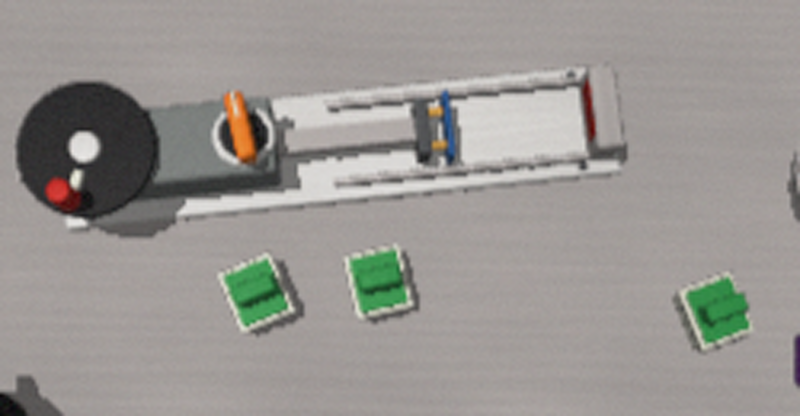

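View pics/c2.png

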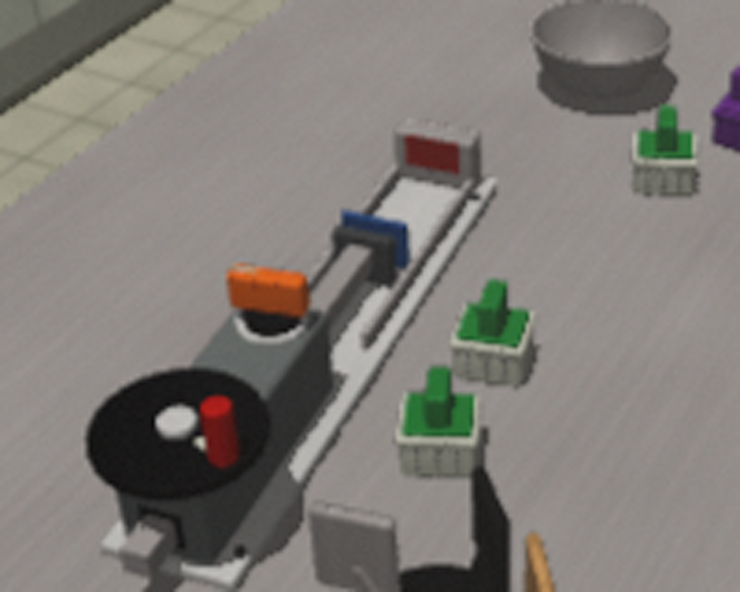

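```bash
cat >> h.py <<'E'
def tri(a,ua,b,ub):
    (o1,d1),(o2,d2)=ray(a,*ua),ray(b,*ub); d1=d1/np.linalg.norm(d1); d2=d2/np.linalg.norm(d2)
    t=np.linalg.lstsq(np.c_[d1,-d2],o2-o1,rcond=None)[0]; p,q=o1+t[0]*d1,o2+t[1]*d2
    return (p+q)/2,np.linalg.norm(p-q)
E
python3 - <<'E'
from h import *
c=shot('top'); s=shot('side')
def big(k,box):
    g=cv2.cvtColor(k['img'],cv2.COLOR_RGB2GRAY); u0,v0,u1,v1=box
    m=np.zeros_like(g); m[v0:v1,u0:u1]=(g[v0:v1,u0:u1]<42)
    m=cv2.morphologyEx(m,cv2.MORPH_OPEN,np.ones((2,2)))
    cs=max(cv2.findContours(m,cv2.RETR_EXTERNAL,cv2.CHAIN_APPROX_NONE)[0],key=cv2.contourArea)
    return cv2.fitEllipse(cv2.convexHull(cs))
e=big(c,(165,145,225,205)); f=big(s,(170,220,240,275)); print(e,f)
print('wheel',onz(c,*e[0],.098),onz(s,*f[0],.098))
C=lambda x,y:(170+x/3.2,130+y/3.2); S=lambda x,y:(160+x/3.7,130+y/3.7)
print('cap', tri(c,C(85,146),s,S(177,421)))
print('handle top',onz(c,188,189.5,.142), tri(c,(188,189.5),s,S(217,403)))
print('stop top corners',[onz(c,*C(*p),.062).round(4).tolist() for p in((585,69),(612,66),(626,156),(597,160))], 'side',[onz(s,*S(*p),.062).round(4).tolist() for p in((398,122),(405,135),(480,155),(478,140))])
print('rail ends',[onz(c,*C(*p),.027).round(4).tolist() for p in((329,105),(338,182),(580,74),(587,160))])
print('base corners',[onz(c,*C(*p),.012).round(4).tolist() for p in((68,226),(626,172))],[onz(s,*S(*p),.012).round(4).tolist() for p in((242,583),(104,540),(492,184))])
print('knob ends top',[onz(c,*C(*p),.127).round(4).tolist() for p in((234,96),(247,155))],'side',[onz(s,*S(*p),.127).round(4).tolist() for p in((229,266),(308,284))])
print('knob',tri(c,(243.8,168.5),s,S(268,275)))
print('blue top',[onz(c,*C(*p),.059).round(4).tolist() for p in((448,92),(453,160))],[onz(s,*S(*p),.059).round(4).tolist() for p in((343,211),(408,238))])
E
```

```text
((196.4447021484375, 193.6103973388672), (5.070135116577148, 8.022419929504395), 63.331241607666016) ((209.1416473388672, 248.42529296875), (34.64552307128906, 49.93474578857422), 79.58098602294922)
wheel [0.51317298 0.20672663 0.098     ] [0.5499673  0.21726861 0.098     ]
cap (array([0.56057628, 0.20799054, 0.10061699]), np.float64(0.0005317839101383895))
handle top [0.5154904  0.21884374 0.142     ] (array([0.51545625, 0.21873985, 0.14262925]), np.float64(0.00018329473632173934))
stop top corners [[0.647, -0.212, 0.062], [0.6502, -0.2355, 0.062], [0.5709, -0.2472, 0.062], [0.5668, -0.2222, 0.062]] side [[0.6527, -0.2265, 0.062], [0.6363, -0.2104, 0.062], [0.5633, -0.2108, 0.062], [0.576, -0.2313, 0.062]]
rail ends [[0.6191, 0.01, 0.027], [0.5497, 0.0004, 0.027], [0.6526, -0.2138, 0.027], [0.5743, -0.2199, 0.027]]
base corners [[0.5078, 0.2392, 0.012], [0.5674, -0.2577, 0.012]] [[0.4998, 0.2395, 0.012], [0.6024, 0.2507, 0.012], [0.5689, -0.2432, 0.012]]
knob ends top [[0.5989, 0.0842, 0.127], [0.5504, 0.0722, 0.127]] side [[0.6037, 0.085, 0.127], [0.5435, 0.0777, 0.127]]
knob (array([0.57534822, 0.08122136, 0.12657221]), np.float64(0.002497427673244235))
blue top [[0.6247, -0.0936, 0.059], [0.5647, -0.0986, 0.059]] [[0.6253, -0.0907, 0.059], [0.5597, -0.0817, 0.059]]
```

```bash
cat >> h.py <<'E'
O=np.array([.588,-.015]); TH=.124
def P(x,y): # press mm -> world
    c,s=np.cos(TH),np.sin(TH); return O+np.array([c*x-s*y,s*x+c*y])/1000
def toP(p):
    c,s=np.cos(TH),np.sin(TH); d=(np.array(p)[:2]-O)*1000; return np.array([c*d[0]+s*d[1],-s*d[0]+c*d[1]])
def go(xyz,yaw=None): # shift in tool axes; yaw = world dir of tool x, deg
    o=get_obs(); r=R.from_quat(o['ee_rot']); M=r.as_matrix(); d=M.T@(np.array(xyz)-o['position'])
    t=R.from_matrix([[1,0,0],[0,-1,0],[0,0,-1]])
    w=(r.inv()*(R.from_euler('z',yaw,degrees=True)*t)).as_rotvec(degrees=True) if yaw is not None else None
    print('shift mm',(d*1000).round(1),'ang',None if w is None else w.round(2),'from',(o['position']*1000).round(1),'t',round(o['clock'],1))
E
python3 - <<'E'
from h import *
k=P(0,95); w=P(0,225); print(k,w)
go([k[0],k[1],.30],7.1); go([k[0],k[1],.101],7.1)
E
```

```text
[0.57625017 0.07927058] [0.56017144 0.20827242]
shift mm [ 552.1 -441.9  -68.8] ang [-3.000e-02  1.000e-02  1.907e+01] from [ 275.6 -560.8  231. ] t 0.3
shift mm [ 552.1 -441.8  130.2] ang [-3.000e-02  1.000e-02  1.907e+01] from [ 275.6 -560.8  231. ] t 0.3
```

Call:
carry_out(
  motion=[
    {"xyz": [0.046, -0.037, -0.02], "angular": [0, 0, 5]},
    {"xyz": [0.092, -0.074, -0.04], "angular": [0, 0, 10]},
    {"xyz": [0.138, -0.11, -0.06], "angular": [0, 0, 15]},
    {"xyz": [0.184, -0.147, -0.069], "angular": [0, 0, 15]},
    {"xyz": [0.23, -0.184, -0.069], "angular": [0, 0, 15]},
    {"xyz": [0.276, -0.221, -0.069], "angular": [0, 0, 15]},
    {"xyz": [0.322, -0.258, -0.069], "angular": [0, 0, 15]},
    {"xyz": [0.368, -0.295, -0.069], "angular": [0, 0, 15]},
    {"xyz": [0.414, -0.331, -0.069], "angular": [0, 0, 15]},
    {"xyz": [0.46, -0.368, -0.069], "angular": [0, 0, 15]},
    {"xyz": [0.506, -0.405, -0.069], "angular": [0, 0, 15]},
    {"xyz": [0.552, -0.442, -0.069], "angular": [0, 0, 15]},
  ],
  hand=0.7,
  grip_force=40,
)

```text
clock: 1.5
position: [0.5272, -0.0245, 0.3004]
ee_rot: [0.995, 0.097, 0.0, 0.0]
ft_force: [1.0, -1.0, -0.4]
grip_width: 0.698
grasp_force: 0.0
```

```bash
python3 - <<'E'
from h import *
k=P(0,95)
go([k[0],k[1],.101],11.1); print(get_obs()['joint_pos'].round(2))
E
```

```text
shift mm [ 68.1 -92.5 199.4] ang [ 0.03 -0.04  0.05] from [527.2 -24.5 300.4] t 1.5
[ 0.45  0.12 -0.53  1.58  0.06  1.45 -1.46]
```

Call:
carry_out(
  motion=[
    {"xyz": [0.023, -0.03, 0.0], "angular": [0, 0, 0]},
    {"xyz": [0.046, -0.061, 0.0], "angular": [0, 0, 0]},
    {"xyz": [0.068, -0.0925, 0.03], "angular": [0, 0, 0]},
    {"xyz": [0.068, -0.0925, 0.06], "angular": [0, 0, 0]},
    {"xyz": [0.068, -0.0925, 0.08], "angular": [0, 0, 0]},
    {"xyz": [0.068, -0.0925, 0.08], "angular": [0, 0, 0]},
    {"xyz": [0.068, -0.0925, 0.08], "angular": [0, 0, 0]},
  ],
)

```text
clock: 2.2
position: [0.5756, 0.0774, 0.2208]
ee_rot: [0.995, 0.097, 0.0, 0.0]
ft_force: [-0.2, -0.4, 0.0]
grip_width: 0.702
grasp_force: 0.0
```

```bash
python3 - <<'E'
from h import *
k=P(0,95)
go([k[0],k[1],.102],11.1)
c=shot('top');s=shot('side','s2.png')
g=s['img'][100:260,150:350,::-1]; cv2.imwrite('pics/s2.png',cv2.resize(g,None,fx=3.5,fy=3.5,interpolation=cv2.INTER_CUBIC))
E
```

```text
shift mm [  1.   -1.7 118.8] ang [ 0.   -0.01  0.05] from [575.6  77.4 220.8] t 2.2
```

View pics/s2.png

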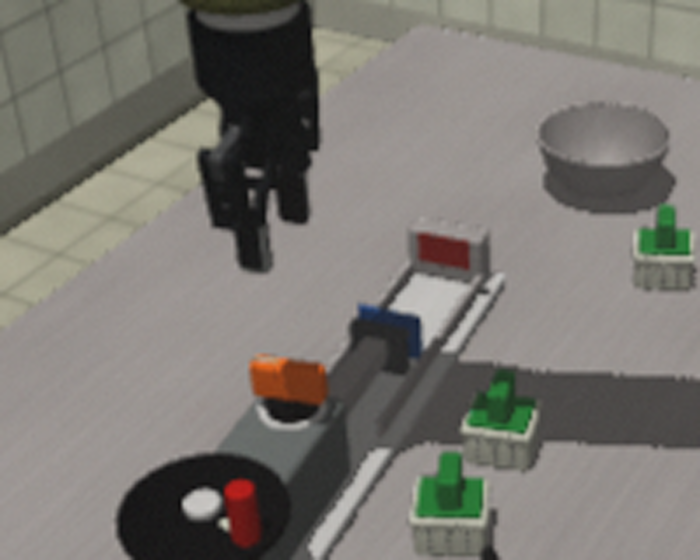

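The side view shows the open gripper straight above the orange knob (crop (288,380)), with nothing in the way. I'll go down and close.

Call:
carry_out(
  motion=[
    {"xyz": [0.001, -0.002, 0.03], "angular": [0, 0, 0]},
    {"xyz": [0.001, -0.002, 0.06], "angular": [0, 0, 0]},
    {"xyz": [0.001, -0.002, 0.085], "angular": [0, 0, 0]},
    {"xyz": [0.001, -0.002, 0.105], "angular": [0, 0, 0]},
    {"xyz": [0.001, -0.002, 0.118], "angular": [0, 0, 0]},
    {"xyz": [0.001, -0.002, 0.118], "angular": [0, 0, 0]},
    {"xyz": [0.001, -0.002, 0.118], "angular": [0, 0, 0]},
  ],
)

```text
clock: 3.0
position: [0.5768, 0.0798, 0.1034]
ee_rot: [0.995, 0.097, 0.001, 0.0]
ft_force: [-1.2, 0.3, -0.1]
grip_width: 0.701
grasp_force: 0.0
```

Call:
carry_out(
  motion=[
    {"xyz": [0, 0, 0]},
    {"xyz": [0, 0, 0]},
    {"xyz": [0, 0, 0]},
    {"xyz": [0, 0, 0]},
    {"xyz": [0, 0, 0]},
    {"xyz": [0, 0, 0]},
    {"xyz": [0, 0, 0]},
    {"xyz": [0, 0, 0]},
    {"xyz": [0, 0, 0]},
    {"xyz": [0, 0, 0]},
  ],
  hand=0,
  grip_force=40,
)

```text
validation failed for argument at $.mo...
```

Call:
carry_out(
  motion=[
    {"xyz": [0, 0, 0], "angular": [0, 0, 0]},
    {"xyz": [0, 0, 0], "angular": [0, 0, 0]},
    {"xyz": [0, 0, 0], "angular": [0, 0, 0]},
    {"xyz": [0, 0, 0], "angular": [0, 0, 0]},
    {"xyz": [0, 0, 0], "angular": [0, 0, 0]},
    {"xyz": [0, 0, 0], "angular": [0, 0, 0]},
    {"xyz": [0, 0, 0], "angular": [0, 0, 0]},
    {"xyz": [0, 0, 0], "angular": [0, 0, 0]},
  ],
  hand=0,
  grip_force=50,
)

```text
clock: 3.8
position: [0.5766, 0.0803, 0.103]
ee_rot: [0.995, 0.098, 0.001, -0.0]
ft_force: [-1.1, 0.6, 7.2]
grip_width: 0.175
grasp_force: 50.0
```

Call:
carry_out(
  motion=[
    {"xyz": [0, 0, 0], "angular": [0, 0, -7]},
    {"xyz": [0, 0, 0], "angular": [0, 0, -14]},
    {"xyz": [0, 0, 0], "angular": [0, 0, -21]},
    {"xyz": [0, 0, 0], "angular": [0, 0, -28]},
    {"xyz": [0, 0, 0], "angular": [0, 0, -35]},
    {"xyz": [0, 0, 0], "angular": [0, 0, -42]},
    {"xyz": [0, 0, 0], "angular": [0, 0, -49]},
    {"xyz": [0, 0, 0], "angular": [0, 0, -56]},
    {"xyz": [0, 0, 0], "angular": [0, 0, -63]},
    {"xyz": [0, 0, 0], "angular": [0, 0, -70]},
    {"xyz": [0, 0, 0], "angular": [0, 0, -77]},
    {"xyz": [0, 0, 0], "angular": [0, 0, -82]},
  ],
)

```text
clock: 5.0
position: [0.577, 0.0799, 0.103]
ee_rot: [0.686, 0.728, 0.001, 0.001]
ft_force: [1.6, 1.0, 4.5]
grip_width: 0.175
grasp_force: 49.4
```

```bash
python3 - <<'E'
from h import *
o=get_obs(); k=P(0,95); print(o['torque'],o['ft_force'],o['joint_pos'].round(2)); go([k[0],k[1],.102],97.1)
E
```

```text
[ 0.33798845 -0.16503605 -0.1833381 ] [1.55459137 1.04454701 4.53444391] [ 0.45  0.47 -0.83  1.69  0.38  1.14 -0.43]
shift mm [-0.5 -0.8  1. ] ang [ 0.13 -0.01 -3.68] from [577.   79.9 103. ] t 5.0
```

Call:
carry_out(
  motion=[
    {"xyz": [0, 0, 0], "angular": [0, 0, -3]},
    {"xyz": [0, 0, 0], "angular": [0, 0, -3]},
  ],
)

```text
clock: 5.2
position: [0.5771, 0.0797, 0.103]
ee_rot: [0.667, 0.745, 0.001, 0.001]
ft_force: [2.1, -0.3, 4.9]
grip_width: 0.179
grasp_force: 49.6
```

Call:
carry_out(
  motion=[
    {"xyz": [0, 0, 0], "angular": [0, 0, 0]},
    {"xyz": [0, 0, 0], "angular": [0, 0, 0]},
    {"xyz": [0, 0, 0], "angular": [0, 0, 0]},
    {"xyz": [0, 0, 0], "angular": [0, 0, 0]},
    {"xyz": [0, 0, -0.03], "angular": [0, 0, 0]},
    {"xyz": [0, 0, -0.07], "angular": [0, 0, 0]},
    {"xyz": [0, 0, -0.1], "angular": [0, 0, 8]},
    {"xyz": [0, 0, -0.1], "angular": [0, 0, 16]},
    {"xyz": [0, 0, -0.1], "angular": [0, 0, 24]},
    {"xyz": [0, 0, -0.1], "angular": [0, 0, 32]},
    {"xyz": [0, 0, -0.1], "angular": [0, 0, 40]},
    {"xyz": [0, 0, -0.1], "angular": [0, 0, 48]},
  ],
  hand=0.7,
)

```text
clock: 6.4
position: [0.576, 0.0797, 0.202]
ee_rot: [0.914, 0.406, -0.0, 0.0]
ft_force: [-0.5, 1.5, -0.3]
grip_width: 0.698
grasp_force: 0.0
```

```bash
python3 - <<'E'
from h import *
k=P(-42.1,240.9); print(k); go([.5155,.2188,.200],7.1)
c=shot('top');s=shot('side')
cv2.imwrite('pics/s3.png',np.vstack([cv2.resize(x,(600,300),interpolation=cv2.INTER_CUBIC) for x in (c['img'][140:240,170:370,::-1],s['img'][160:260,180:380,::-1])]))
E
```

```text
[0.51642814 0.2188433 ]
shift mm [  62.5 -138.2    2. ] ang [1.000e-02 1.000e-02 4.075e+01] from [576.   79.7 202. ] t 6.4
```

View pics/s3.png

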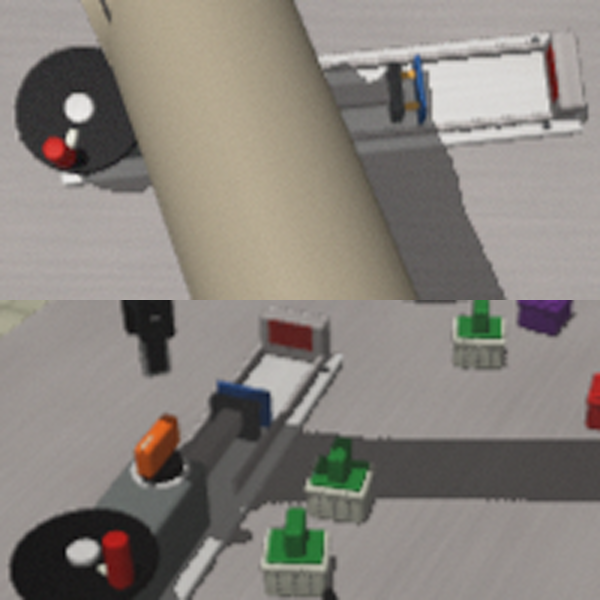

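The knob's bar now lies along the press axis (side crop (157,445)), so the clamp is loose. The handle hasn't moved. Next I'll go to the handle.

Call:
carry_out(
  motion=[
    {"xyz": [0.02, -0.045, 0], "angular": [0, 0, 7]},
    {"xyz": [0.04, -0.09, 0], "angular": [0, 0, 14]},
    {"xyz": [0.063, -0.138, 0], "angular": [0, 0, 21]},
    {"xyz": [0.063, -0.138, 0], "angular": [0, 0, 28]},
    {"xyz": [0.063, -0.138, 0], "angular": [0, 0, 35]},
    {"xyz": [0.063, -0.138, 0.005], "angular": [0, 0, 40.7]},
    {"xyz": [0.063, -0.138, 0.03], "angular": [0, 0, 40.7]},
    {"xyz": [0.063, -0.138, 0.06], "angular": [0, 0, 40.7]},
    {"xyz": [0.063, -0.138, 0.08], "angular": [0, 0, 40.7]},
    {"xyz": [0.063, -0.138, 0.092], "angular": [0, 0, 40.7]},
    {"xyz": [0.063, -0.138, 0.092], "angular": [0, 0, 40.7]},
  ],
)

```text
clock: 7.6
position: [0.5144, 0.2183, 0.1087]
ee_rot: [0.998, 0.066, -0.001, 0.0]
ft_force: [-0.1, -0.5, 0.0]
grip_width: 0.699
grasp_force: 0.0
```

```bash
python3 - <<'E'
from h import *
go([.516,.2188,.109],7.1); print(get_obs()['joint_pos'].round(2),get_obs()['ft_force'])
E
```

```text
shift mm [ 1.6 -0.3 -0.3] ang [0.02 0.14 0.52] from [514.4 218.3 108.7] t 7.6
[ 0.1   0.38 -0.69  1.75  0.26  1.11 -2.12] [-0.07100325 -0.46103164  0.04010597]
```

Call:
carry_out(
  motion=[
    {"xyz": [0.0015, 0, 0], "angular": [0, 0, 0.5]},
    {"xyz": [0.0015, 0, 0], "angular": [0, 0, 0.5]},
    {"xyz": [0.0015, 0, 0], "angular": [0, 0, 0.5]},
    {"xyz": [0.0015, 0, 0], "angular": [0, 0, 0.5]},
    {"xyz": [0.0015, 0, 0], "angular": [0, 0, 0.5]},
    {"xyz": [0.0015, 0, 0], "angular": [0, 0, 0.5]},
    {"xyz": [0.0015, 0, 0], "angular": [0, 0, 0.5]},
  ],
  hand=0,
  grip_force=50,
)

```text
clock: 8.3
position: [0.5173, 0.2194, 0.1114]
ee_rot: [0.998, 0.061, 0.001, -0.0]
ft_force: [-0.8, -0.6, 5.9]
grip_width: 0.215
grasp_force: 48.7
```

```bash
cat >> h.py <<'E'
def circ(a0,step,n): # crank angles -> tool-frame shifts from current pose (yaw 7.1)
    o=get_obs(); w=toP(o['position']); print('press xy',w.round(1),'crank(mod 2pi)',np.arctan2(w[0],w[1]-225).round(3),'r',np.hypot(w[0],w[1]-225).round(1),'F',o['ft_force'].round(1),'t',o['clock'])
    for i in range(1,n+1):
        a=a0+i*step; t=np.array([45*np.sin(a),225+45*np.cos(a)]); b=np.array([45*np.sin(a0),225+45*np.cos(a0)])
        d=t-b; print('%.2f: [%.1f, %.1f]'%(a,d[0],-d[1]))
E
python3 - <<'E'
from h import *
circ(11.36,-.3,12); print(get_obs()['grip_width'])
E
```

```text
press xy [-41.1 241.3] crank(mod 2pi) -1.193 r 44.3 F [-0.8 -0.6  5.9] t 8.3
11.06: [-2.9, 13.1]
10.76: [-1.7, 26.5]
10.46: [3.3, 39.0]
10.16: [11.9, 49.4]
9.86: [23.1, 56.8]
9.56: [36.0, 60.6]
9.26: [49.4, 60.4]
8.96: [62.2, 56.3]
8.66: [73.2, 48.5]
8.36: [81.4, 37.9]
8.06: [86.1, 25.2]
7.76: [86.8, 11.8]
0.21533033615497063
```

Call:
carry_out(
  motion=[
    {"xyz": [-0.0029, 0.0131, 0], "angular": [0, 0, 0]},
    {"xyz": [-0.0017, 0.0265, 0], "angular": [0, 0, 0]},
    {"xyz": [0.0033, 0.039, 0], "angular": [0, 0, 0]},
    {"xyz": [0.0119, 0.0494, 0], "angular": [0, 0, 0]},
    {"xyz": [0.0231, 0.0568, 0], "angular": [0, 0, 0]},
    {"xyz": [0.036, 0.0606, 0], "angular": [0, 0, 0]},
    {"xyz": [0.0494, 0.0604, 0], "angular": [0, 0, 0]},
    {"xyz": [0.0622, 0.0563, 0], "angular": [0, 0, 0]},
    {"xyz": [0.0732, 0.0485, 0], "angular": [0, 0, 0]},
    {"xyz": [0.0814, 0.0379, 0], "angular": [0, 0, 0]},
    {"xyz": [0.0861, 0.0252, 0], "angular": [0, 0, 0]},
    {"xyz": [0.0868, 0.0118, 0], "angular": [0, 0, 0]},
  ],
)

```text
clock: 9.5
position: [0.6057, 0.2167, 0.1114]
ee_rot: [0.998, 0.06, 0.001, 0.001]
ft_force: [-3.6, -6.7, 8.4]
grip_width: 0.214
grasp_force: 50.5
```

```bash
python3 - <<'E'
from h import *
circ(7.76,-.3,12); print(get_obs()['grip_width'],get_obs()['joint_pos'].round(2)); go([.5,.2,.109],7.1)
E
```

```text
press xy [ 46.3 227.8] crank(mod 2pi) 1.511 r 46.4 F [-3.6 -6.7  8.4] t 9.5
7.46: [-3.2, -13.1]
7.16: [-10.2, -24.6]
6.86: [-20.3, -33.5]
6.56: [-32.5, -39.1]
6.26: [-45.8, -40.8]
5.96: [-59.1, -38.4]
5.66: [-71.1, -32.3]
5.36: [-80.7, -22.9]
5.06: [-87.1, -11.1]
4.76: [-89.8, 2.1]
4.46: [-88.4, 15.5]
4.16: [-83.1, 27.8]
0.21365226836582418 [ 0.05  0.54 -0.63  1.52  0.33  1.19 -2.09]
shift mm [-107.     3.9    2.3] ang [ 0.1  -0.11 -0.21] from [605.7 216.7 111.4] t 9.5
```

Call:
carry_out(
  motion=[
    {"xyz": [-0.0032, -0.0131, 0], "angular": [0, 0, 0]},
    {"xyz": [-0.0102, -0.0246, 0], "angular": [0, 0, 0]},
    {"xyz": [-0.0203, -0.0335, 0], "angular": [0, 0, 0]},
    {"xyz": [-0.0325, -0.0391, 0], "angular": [0, 0, 0]},
    {"xyz": [-0.0458, -0.0408, 0], "angular": [0, 0, 0]},
    {"xyz": [-0.0591, -0.0384, 0], "angular": [0, 0, 0]},
    {"xyz": [-0.0711, -0.0323, 0], "angular": [0, 0, 0]},
    {"xyz": [-0.0807, -0.0229, 0], "angular": [0, 0, 0]},
    {"xyz": [-0.0871, -0.0111, 0], "angular": [0, 0, 0]},
    {"xyz": [-0.0898, 0.0021, 0], "angular": [0, 0, 0]},
    {"xyz": [-0.0884, 0.0155, 0], "angular": [0, 0, 0]},
    {"xyz": [-0.0831, 0.0278, 0], "angular": [0, 0, 0]},
  ],
)

```text
clock: 10.7
position: [0.5257, 0.1815, 0.1115]
ee_rot: [0.998, 0.062, 0.001, -0.001]
ft_force: [3.7, 9.0, -0.3]
grip_width: 0.214
grasp_force: 49.7
```

```bash
python3 - <<'E'
from h import *
circ(4.16,-.34,12); print(get_obs()['grip_width'],get_obs()['joint_pos'].round(2))
E
```

```text
press xy [-37.6 202.7] crank(mod 2pi) -2.107 r 43.7 F [ 3.7  9.  -0.3] t 10.7
3.82: [10.1, 11.4]
3.48: [23.4, 18.8]
3.14: [38.4, 21.4]
2.80: [53.4, 18.8]
2.46: [66.7, 11.3]
2.12: [76.7, -0.1]
1.78: [82.3, -14.3]
1.44: [82.9, -29.5]
1.10: [78.4, -44.0]
0.76: [69.3, -56.2]
0.42: [56.7, -64.7]
0.08: [41.9, -68.5]
0.21381711073142848 [ 0.15  0.36 -0.67  1.76  0.25  1.1  -2.05]
```

Call:
carry_out(
  motion=[
    {"xyz": [0.0101, 0.0114, 0], "angular": [0, 0, 0]},
    {"xyz": [0.0234, 0.0188, 0], "angular": [0, 0, 0]},
    {"xyz": [0.0384, 0.0214, 0], "angular": [0, 0, 0]},
    {"xyz": [0.0534, 0.0188, 0], "angular": [0, 0, 0]},
    {"xyz": [0.0667, 0.0113, 0], "angular": [0, 0, 0]},
    {"xyz": [0.0767, 0, 0], "angular": [0, 0, 0]},
    {"xyz": [0.0823, -0.0143, 0], "angular": [0, 0, 0]},
    {"xyz": [0.0829, -0.0295, 0], "angular": [0, 0, 0]},
    {"xyz": [0.0784, -0.044, 0], "angular": [0, 0, 0]},
    {"xyz": [0.0693, -0.0562, 0], "angular": [0, 0, 0]},
    {"xyz": [0.0567, -0.0647, 0], "angular": [0, 0, 0]},
    {"xyz": [0.0419, -0.0685, 0], "angular": [0, 0, 0]},
  ],
)

```text
clock: 11.9
position: [0.5599, 0.2545, 0.1115]
ee_rot: [0.998, 0.061, 0.002, -0.001]
ft_force: [5.1, -2.1, 4.4]
grip_width: 0.219
grasp_force: 50.3
```

```bash
python3 - <<'E'
from h import *
circ(0.08,-.04,1); print(get_obs()['grip_width'])
c=shot('top');s=shot('side')
cv2.imwrite('pics/s4.png',np.vstack([cv2.resize(x,(750,300),interpolation=cv2.INTER_CUBIC) for x in (c['img'][140:260,140:440,::-1],s['img'][140:260,140:440,::-1])]))
E
```

```text
press xy [  5.4 270.9] crank(mod 2pi) 0.117 r 46.2 F [ 5.1 -2.1  4.4] t 11.9
0.04: [-1.8, -0.1]
0.21908166573933507
```

View pics/s4.png

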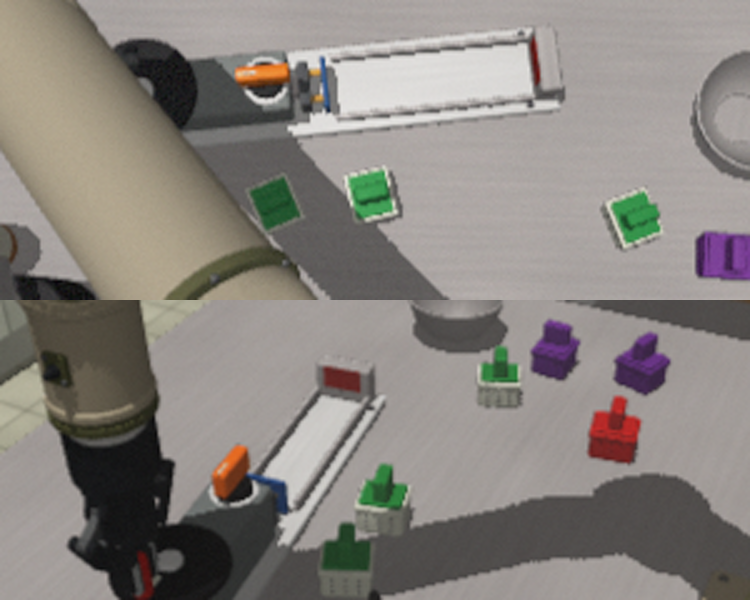

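The pusher is right back: the plate is beside the housing at top crop (325,85). I'll nudge it the last millimetre, release and rise.

Call:
carry_out(
  motion=[
    {"xyz": [-0.004, 0, 0], "angular": [0, 0, 0]},
    {"xyz": [-0.004, 0, 0], "angular": [0, 0, 0]},
    {"xyz": [-0.004, 0, 0], "angular": [0, 0, 0]},
  ],
)

```text
clock: 12.3
position: [0.5554, 0.2539, 0.1114]
ee_rot: [0.998, 0.061, 0.001, -0.001]
ft_force: [-0.2, 5.1, 7.1]
grip_width: 0.215
grasp_force: 50.6
```

Call:
carry_out(
  motion=[
    {"xyz": [0, 0, 0], "angular": [0, 0, 0]},
    {"xyz": [0, 0, 0], "angular": [0, 0, 0]},
    {"xyz": [0, 0, 0], "angular": [0, 0, 0]},
    {"xyz": [0, 0, 0], "angular": [0, 0, 0]},
    {"xyz": [0, 0, -0.03], "angular": [0, 0, 0]},
    {"xyz": [0, 0, -0.06], "angular": [0, 0, 0]},
    {"xyz": [0, 0.03, -0.1], "angular": [0, 0, 0]},
    {"xyz": [0, 0.07, -0.13], "angular": [0, 0, 0]},
    {"xyz": [0, 0.11, -0.13], "angular": [0, 0, 0]},
    {"xyz": [0, 0.15, -0.13], "angular": [0, 0, 0]},
    {"xyz": [0, 0.19, -0.13], "angular": [0, 0, 0]},
    {"xyz": [0, 0.23, -0.13], "angular": [0, 0, 0]},
  ],
  hand=0.7,
)

```text
clock: 13.5
position: [0.5823, 0.0224, 0.2401]
ee_rot: [0.998, 0.061, -0.0, 0.0]
ft_force: [-0.1, -0.0, 0.3]
grip_width: 0.7
grasp_force: 0.0
```

Call:
carry_out(
  motion=[
    {"xyz": [0, 0.04, 0], "angular": [0, 0, 0]},
    {"xyz": [0, 0.08, 0], "angular": [0, 0, 0]},
    {"xyz": [0, 0.12, 0], "angular": [0, 0, 0]},
    {"xyz": [0, 0.16, 0], "angular": [0, 0, 0]},
    {"xyz": [0, 0.2, 0], "angular": [0, 0, 0]},
    {"xyz": [0, 0.24, 0], "angular": [0, 0, 0]},
    {"xyz": [0, 0.28, 0], "angular": [0, 0, 0]},
    {"xyz": [0, 0.28, 0], "angular": [0, 0, 0]},
  ],
)

```text
clock: 14.3
position: [0.6148, -0.2612, 0.2388]
ee_rot: [0.998, 0.056, -0.001, 0.001]
ft_force: [-0.2, -0.1, 0.2]
grip_width: 0.701
grasp_force: 0.0
```

```bash
python3 - <<'E'
from h import *
o=get_obs(); print(o['position'],o['joint_pos'].round(2))
c=shot('top');s=shot('side')
def seg(k,lo,hi,n):
    h=cv2.cvtColor(k['img'],cv2.COLOR_RGB2HSV); m=cv2.inRange(h,lo,hi)
    _,l,st,ce=cv2.connectedComponentsWithStats(m)
    for i in range(1,len(st)):
        if st[i,4]>40: print(n,ce[i].round(1),st[i].tolist())
seg(c,(50,100,40),(80,255,255),'green')
seg(c,(100,100,40),(118,255,255),'blue'); seg(c,(0,180,90),(3,255,255),'red')
cv2.imwrite('pics/p5.png',cv2.resize(c['img'][145:205,240:370,::-1],None,fx=6,fy=6,interpolation=cv2.INTER_CUBIC))
cv2.imwrite('pics/m5.png',np.vstack([np.hstack([cv2.resize(c['img'][v-20:v+20,u-20:u+20,::-1],(260,260),interpolation=cv2.INTER_CUBIC) for u,v in((250,222),(289,218),(395,228))]),np.hstack([cv2.resize(s['img'][v-20:v+20,u-20:u+20,::-1],(260,260),interpolation=cv2.INTER_CUBIC) for u,v in((278,245),(293,220),(340,170))])]))
E
```

```text
[ 0.61481362 -0.26124274  0.23876318] [ 0.64  0.46 -0.45  1.3   0.2   1.42 -1.25]
green [288.  217.5] [280, 209, 17, 18, 228]
green [249.7 221.1] [241, 212, 19, 20, 231]
red [373.1 286.8] [367, 278, 15, 21, 211]
```

View pics/p5.png

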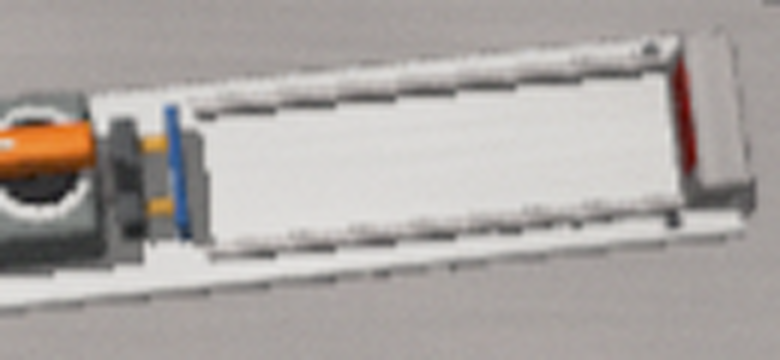

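View pics/m5.png

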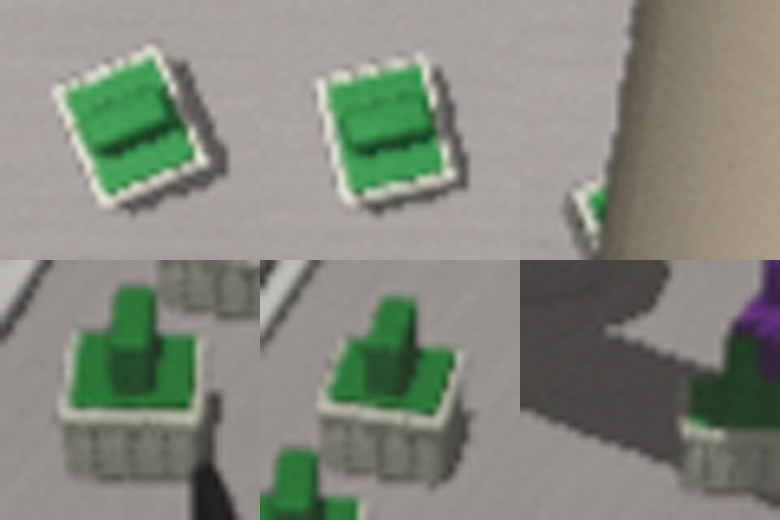

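```bash
python3 - <<'E'
from h import *
c=shot('top')
q=lambda x,y,z:onz(c,240+x/6,145+y/6,z)
for n,x,y,z in(('far in 1',200,106,.027),('far in 2',665,67,.027),('near out 1',212,246,.027),('near out 2',668,215,.027),('stop corner far',676,40,.062),('stop near',690,188,.062),('red foot near',690,205,.012),('blue far',172,105,.059),('blue near',185,238,.059),('knob hub',42,160,.097)):
    p=q(x,y,z); print(n,p.round(4),toP(p).round(1))
def lid(u0,v0,pts): # m5 tiles scale 6.5
    pts=[onz(c,u0-20+x/6.5,v0-20+y/6.5,.042)[:2] for x,y in pts]; r=cv2.minAreaRect(np.float32(pts)); 
    e=[np.linalg.norm(pts[i]-pts[(i+1)%4]).round(4) for i in range(4)]; d=pts[1]-pts[0]+pts[2]-pts[3]
    print('lid centre',np.mean(pts,0).round(4),'edges',e,'dir of edge01(y axis) deg',np.degrees(np.arctan2(d[1],d[0])).round(1))
lid(250,222,[(152,46),(55,92),(110,206),(208,160)])
lid(289,218,[(425-260,54),(320-260,84),(350-260,205),(455-260,176)])
E
```

```text
far in 1 [0.6196 0.0085 0.027 ] [34.2 19.4]
far in 2 [ 0.6436 -0.2126  0.027 ] [  30.8 -202.9]
near out 1 [0.5522 0.0013 0.027 ] [-33.5  20.6]
near out 2 [ 0.5718 -0.2139  0.027 ] [ -40.7 -195.3]
stop corner far [ 0.6467 -0.2116  0.062 ] [  33.9 -202.4]
stop near [ 0.577  -0.2179  0.062 ] [ -36. -200.]
red foot near [ 0.5801 -0.2271  0.012 ] [ -34.  -209.5]
blue far [0.6114 0.0206 0.059 ] [27.6 32.4]
blue near [0.5492 0.0131 0.059 ] [-35.   32.7]
knob hub [0.5753 0.076  0.097 ] [-1.4 91.9]
lid centre [0.4487 0.0679] edges [np.float64(0.0454), np.float64(0.054), np.float64(0.0455), np.float64(0.0543)] dir of edge01(y axis) deg 116.7
lid centre [ 0.4604 -0.0376] edges [np.float64(0.0465), np.float64(0.0532), np.float64(0.0462), np.float64(0.0537)] dir of edge01(y axis) deg 107.0
```

```bash
python3 - <<'E'
from h import *
c=shot('top')
g=cv2.cvtColor(c['img'],cv2.COLOR_RGB2GRAY).astype(float)
# subpixel edges along columns: base near & far edges, strongest gradient near predicted place
for nm,xx,z in(('far base',50,.012),('near base',-50,.012)):
    for dyaw in (0,):
        res=[]
        for y in range(20,-190,-10):
            u,v=proj(c,[*P(xx,y),z]); ui=int(round(u)); vs=np.arange(int(v)-6,int(v)+7); gr=np.diff(g[vs,ui]) 
            w=np.clip(gr if xx>0 else -gr,0,None); w[w<.3*w.max()]=0; ve=(w*(vs[:-1]+.5)).sum()/w.sum()
            p=onz(c,ui,ve,z); res.append(toP(p))
        res=np.array(res); print(nm,res[::4].round(1).tolist(),np.polyfit(res[:,1],res[:,0],1).round(3))
E
```

```text
far base [[49.6, 19.1], [44.9, -18.1], [50.0, -59.4], [49.5, -100.1], [39.5, -139.9], [50.0, -179.2]] [-1.0000e-02  4.4858e+01]
near base [[-39.7, 19.5], [-42.4, -20.4], [-41.4, -60.9], [-41.7, -101.3], [-46.5, -141.2], [-40.6, -182.5]] [ 3.0000e-03 -4.1335e+01]
```

```bash
python3 - <<'E'
from h import *
go([.4487,.0679,.16],116.7)
E
```

```text
shift mm [-127.3 -338.2   80.3] ang [-3.0000e-02 -4.0000e-02 -1.0964e+02] from [ 616.6 -252.1  240.1] t 14.5
```

Call:
carry_out(
  motion=[
    {"xyz": [-0.011, -0.03, 0], "angular": [0, 0, -8.5]},
    {"xyz": [-0.022, -0.06, 0], "angular": [0, 0, -17]},
    {"xyz": [-0.033, -0.09, 0], "angular": [0, 0, -25.5]},
    {"xyz": [-0.044, -0.12, 0], "angular": [0, 0, -34]},
    {"xyz": [-0.055, -0.15, 0], "angular": [0, 0, -42.5]},
    {"xyz": [-0.066, -0.18, 0], "angular": [0, 0, -51]},
    {"xyz": [-0.077, -0.21, 0], "angular": [0, 0, -59.5]},
    {"xyz": [-0.088, -0.24, 0], "angular": [0, 0, -68]},
    {"xyz": [-0.1, -0.27, 0], "angular": [0, 0, -76.5]},
    {"xyz": [-0.112, -0.3, 0], "angular": [0, 0, -85]},
    {"xyz": [-0.127, -0.338, 0.03], "angular": [0, 0, -93.5]},
    {"xyz": [-0.127, -0.338, 0.07], "angular": [0, 0, -102]},
  ],
)

```text
clock: 15.7
position: [0.4483, 0.0721, 0.1714]
ee_rot: [0.575, 0.818, 0.001, 0.003]
ft_force: [0.4, 0.2, -0.7]
grip_width: 0.704
grasp_force: 0.0
```

```bash
cat >> h.py <<'E'
def greens(c):
    h=cv2.cvtColor(c['img'],cv2.COLOR_RGB2HSV); m=cv2.inRange(h,(50,100,25),(80,255,255))
    _,l,st,ce=cv2.connectedComponentsWithStats(m)
    for i in range(1,len(st)):
        if st[i,4]>40:
            r=cv2.minAreaRect(np.argwhere(l==i)[:,::-1].astype(np.float32))
            print('green',ce[i].round(1),st[i].tolist(),'~',onz(c,*ce[i],.05).round(3),round(r[2],1))
E
python3 - <<'E'
from h import *
c=shot('top'); greens(c)
go([.4487,.0679,.047],116.7); print(get_obs()['joint_pos'].round(2))
E
```

```text
green [287.9 217.3] [280, 209, 17, 18, 225] ~ [ 0.461 -0.035  0.05 ] 77.5
green [395.5 243. ] [386, 234, 19, 20, 241] ~ [ 0.396 -0.33   0.05 ] 68.2
shift mm [ -2.    3.3 117.3] ang [-0.26  0.02 -6.53] from [445.3  68.9 164.3] t 15.8
[ 0.6   0.06 -0.87  1.95  0.05  1.16  0.07]
```

Call:
carry_out(
  motion=[
    {"xyz": [-0.002, 0.003, 0.02], "angular": [0, 0, -6.5]},
    {"xyz": [-0.002, 0.003, 0.04], "angular": [0, 0, -6.5]},
    {"xyz": [-0.002, 0.003, 0.06], "angular": [0, 0, -6.5]},
    {"xyz": [-0.002, 0.003, 0.06], "angular": [0, 0, -6.5]},
    {"xyz": [-0.002, 0.003, 0.06], "angular": [0, 0, -6.5]},
  ],
)

```text
clock: 16.25
position: [0.4528, 0.0659, 0.1109]
ee_rot: [0.534, 0.845, -0.0, -0.0]
ft_force: [0.2, 0.0, -0.2]
grip_width: 0.698
grasp_force: 0.0
```

```bash
python3 - <<'E'
from h import *
go([.4487,.0679,.047],116.7)
s=shot('side'); cv2.imwrite('pics/s6.png',cv2.resize(s['img'][170:270,220:340,::-1],None,fx=5,fy=5,interpolation=cv2.INTER_CUBIC))
E
```

```text
shift mm [ 3.6 -2.9 63.9] ang [-0.01 -0.   -1.28] from [452.8  65.9 110.9] t 16.2
```

View pics/s6.png

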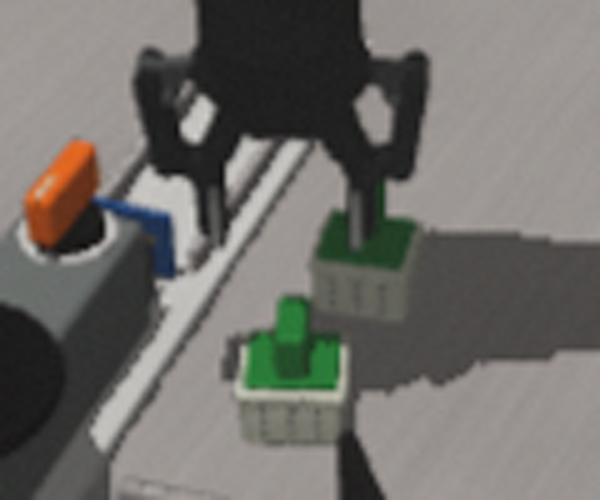

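The side view shows the open fingers straddling mould A's rib (crop (292,320)) from above, centred. I'll go down and grip.

Call:
carry_out(
  motion=[
    {"xyz": [0.0035, -0.003, 0.015], "angular": [0, 0, -1.3]},
    {"xyz": [0.0035, -0.003, 0.035], "angular": [0, 0, -1.3]},
    {"xyz": [0.0035, -0.003, 0.05], "angular": [0, 0, -1.3]},
    {"xyz": [0.0035, -0.003, 0.06], "angular": [0, 0, -1.3]},
    {"xyz": [0.0035, -0.003, 0.0635], "angular": [0, 0, -1.3]},
    {"xyz": [0.0035, -0.003, 0.0635], "angular": [0, 0, -1.3]},
    {"xyz": [0.0035, -0.003, 0.0635], "angular": [0, 0, -1.3]},
  ],
)

```text
clock: 17.0
position: [0.4491, 0.0675, 0.0472]
ee_rot: [0.524, 0.852, 0.0, 0.0]
ft_force: [-0.4, 0.9, 0.2]
grip_width: 0.702
grasp_force: 0.0
```

Call:
carry_out(
  motion=[
    {"xyz": [0, 0, 0], "angular": [0, 0, 0]},
    {"xyz": [0, 0, 0], "angular": [0, 0, 0]},
    {"xyz": [0, 0, 0], "angular": [0, 0, 0]},
    {"xyz": [0, 0, 0], "angular": [0, 0, 0]},
    {"xyz": [0, 0, 0], "angular": [0, 0, 0]},
    {"xyz": [0, 0, 0], "angular": [0, 0, 0]},
    {"xyz": [0, 0, 0], "angular": [0, 0, 0]},
    {"xyz": [0, 0, 0], "angular": [0, 0, 0]},
  ],
  hand=0,
  grip_force=60,
)

```text
clock: 17.8
position: [0.4487, 0.0674, 0.0466]
ee_rot: [0.524, 0.852, 0.0, 0.0]
ft_force: [0.0, -1.0, 1.2]
grip_width: 0.175
grasp_force: 62.2
```

```bash
python3 - <<'E'
from h import *
o=get_obs(); print(o['position'],o['ft_force'],o['grip_width'],o['grasp_force'])
p=P(0,-176); go([*p,.16],97.1); go([*p,.060],97.1)
E
```

```text
[0.44871341 0.06736289 0.04664797] [ 0.00465443 -0.96937461  1.24066928] 0.17463502082993373 62.19677925109863
shift mm [-302.    28.  -113.3] ang [1.000e-02 1.000e-02 1.967e+01] from [448.7  67.4  46.6] t 17.8
shift mm [-302.    28.   -13.3] ang [1.000e-02 1.000e-02 1.967e+01] from [448.7  67.4  46.6] t 17.8
```

Call:
carry_out(
  motion=[
    {"xyz": [0, 0, -0.03], "angular": [0, 0, 0]},
    {"xyz": [0, 0, -0.07], "angular": [0, 0, 0]},
    {"xyz": [-0.01, 0, -0.105], "angular": [0, 0, 0]},
    {"xyz": [-0.05, 0.004, -0.115], "angular": [0, 0, 4]},
    {"xyz": [-0.09, 0.008, -0.115], "angular": [0, 0, 8]},
    {"xyz": [-0.13, 0.012, -0.115], "angular": [0, 0, 12]},
    {"xyz": [-0.17, 0.016, -0.115], "angular": [0, 0, 16]},
    {"xyz": [-0.21, 0.02, -0.115], "angular": [0, 0, 19.7]},
    {"xyz": [-0.25, 0.024, -0.115], "angular": [0, 0, 19.7]},
    {"xyz": [-0.28, 0.026, -0.115], "angular": [0, 0, 19.7]},
    {"xyz": [-0.302, 0.028, -0.113], "angular": [0, 0, 19.7]},
    {"xyz": [-0.302, 0.028, -0.113], "angular": [0, 0, 19.7]},
  ],
)

```text
clock: 19.0
position: [0.6097, -0.193, 0.1581]
ee_rot: [0.664, 0.748, -0.001, -0.001]
ft_force: [-0.0, -0.0, -1.7]
grip_width: 0.172
grasp_force: 61.9
```

Call:
carry_out(
  motion=[
    {"xyz": [0, 0, 0], "angular": [0, 0, 0]},
    {"xyz": [0, 0, 0], "angular": [0, 0, 0]},
    {"xyz": [0, 0, 0], "angular": [0, 0, 0]},
  ],
)

```text
clock: 19.3
position: [0.6095, -0.1885, 0.1599]
ee_rot: [0.662, 0.75, 0.0, 0.0]
ft_force: [-0.1, -0.7, -1.2]
grip_width: 0.172
grasp_force: 61.9
```

```bash
python3 - <<'E'
from h import *
o=get_obs(); print(o['ft_force'],o['grip_width'],o['grasp_force'])
p=P(0,-176); go([*p,.060],97.1)
s=shot('side'); cv2.imwrite('pics/s7.png',cv2.resize(s['img'][100:220,220:360,::-1],None,fx=5,fy=5,interpolation=cv2.INTER_CUBIC))
E
```

```text
[-0.06293603 -0.72445553 -1.18035186] 0.17227705084145012 61.870057582855225
shift mm [-1.2  0.2 99.9] ang [0.01 0.01 0.06] from [ 609.5 -188.5  159.9] t 19.3
```

View pics/s7.png

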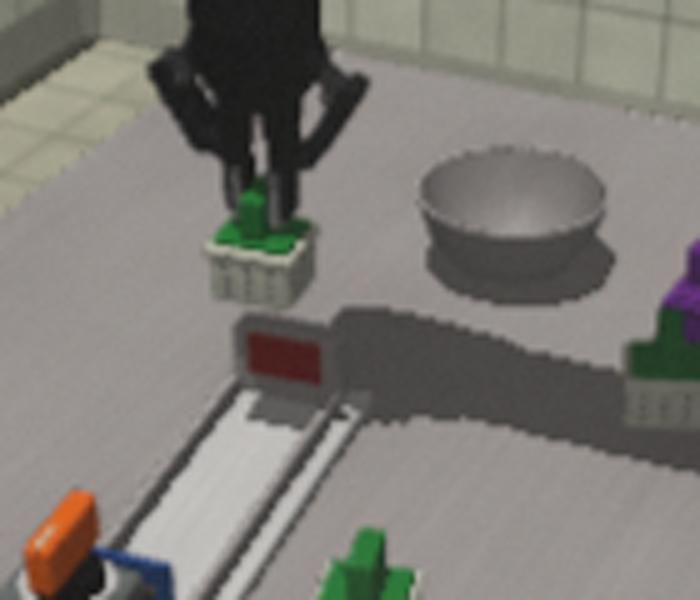

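Mould A hangs level over the stop end of the trough (crop (262,260)). I'll lower it.

Call:
carry_out(
  motion=[
    {"xyz": [-0.001, 0, 0.03], "angular": [0, 0, 0]},
    {"xyz": [-0.001, 0, 0.06], "angular": [0, 0, 0]},
    {"xyz": [-0.001, 0, 0.075], "angular": [0, 0, 0]},
    {"xyz": [-0.001, 0, 0.085], "angular": [0, 0, 0]},
    {"xyz": [-0.001, 0, 0.09], "angular": [0, 0, 0]},
    {"xyz": [-0.001, 0, 0.095], "angular": [0, 0, 0]},
    {"xyz": [-0.001, 0, 0.095], "angular": [0, 0, 0]},
  ],
)

```text
clock: 20.05
position: [0.61, -0.1906, 0.0649]
ee_rot: [0.662, 0.749, 0.0, 0.0]
ft_force: [-0.6, 0.0, -1.1]
grip_width: 0.173
grasp_force: 61.7
```

Call:
carry_out(
  motion=[
    {"xyz": [0, 0, 0.004], "angular": [0, 0, 0]},
    {"xyz": [0, 0, 0.0055], "angular": [0, 0, 0]},
    {"xyz": [0, 0, 0.0055], "angular": [0, 0, 0]},
  ],
)

```text
clock: 20.35
position: [0.6097, -0.1906, 0.0591]
ee_rot: [0.662, 0.749, -0.0, 0.0]
ft_force: [0.4, -0.2, -0.6]
grip_width: 0.173
grasp_force: 61.7
```

Call:
carry_out(
  motion=[
    {"xyz": [0, 0, 0], "angular": [0, 0, 0]},
    {"xyz": [0, 0, 0], "angular": [0, 0, 0]},
    {"xyz": [0, 0, 0], "angular": [0, 0, 0]},
    {"xyz": [0, 0, 0], "angular": [0, 0, 0]},
    {"xyz": [0, 0, -0.03], "angular": [0, 0, 0]},
    {"xyz": [0, 0, -0.06], "angular": [0, 0, 0]},
    {"xyz": [0, 0, -0.09], "angular": [0, 0, 0]},
    {"xyz": [0, 0, -0.09], "angular": [0, 0, 0]},
  ],
  hand=0.7,
)

```text
clock: 21.15
position: [0.6121, -0.1908, 0.1539]
ee_rot: [0.662, 0.749, 0.001, 0.003]
ft_force: [0.4, -0.3, 0.3]
grip_width: 0.7
grasp_force: 0.0
```

```bash
python3 - <<'E'
from h import *
c=shot('top'); greens(c)
go([.4604,-.0376,.12],107)
E
```

```text
green [344.  165.7] [337, 158, 16, 17, 223] ~ [ 0.609 -0.19   0.05 ] 84.8
green [287.9 217.5] [280, 209, 17, 18, 229] ~ [ 0.461 -0.036  0.05 ] 76.0
shift mm [ 170.6 -130.7   30.6] ang [ 0.2   0.12 -9.93] from [ 611.  -190.8  151.4] t 21.2
```

Call:
carry_out(
  motion=[
    {"xyz": [0.03, -0.023, 0], "angular": [0, 0, -2]},
    {"xyz": [0.06, -0.046, 0], "angular": [0, 0, -4]},
    {"xyz": [0.09, -0.069, 0], "angular": [0, 0, -6]},
    {"xyz": [0.12, -0.092, 0], "angular": [0, 0, -8]},
    {"xyz": [0.15, -0.115, 0], "angular": [0, 0, -10]},
    {"xyz": [0.1705, -0.1305, 0.01], "angular": [0, 0, -10]},
    {"xyz": [0.1705, -0.1305, 0.03], "angular": [0, 0, -10]},
    {"xyz": [0.1705, -0.1305, 0.04], "angular": [0, 0, -10]},
    {"xyz": [0.1705, -0.1305, 0.04], "angular": [0, 0, -10]},
  ],
)

```text
clock: 22.1
position: [0.4582, -0.0377, 0.1075]
ee_rot: [0.594, 0.804, -0.001, -0.001]
ft_force: [0.2, 0.4, 0.0]
grip_width: 0.696
grasp_force: 0.0
```

```bash
python3 - <<'E'
from h import *
c=shot('top'); greens(c)
go([.4604,-.0376,.047],107)
E
```

```text
green [344.1 165.7] [336, 158, 16, 17, 230] ~ [ 0.609 -0.19   0.05 ] 84.3
green [395.5 243. ] [386, 234, 19, 20, 241] ~ [ 0.396 -0.33   0.05 ] 68.2
shift mm [-0.4  1.5 61.4] ang [-0.08 -0.08  0.05] from [458.9 -37.7 108.4] t 22.1
```

Call:
carry_out(
  motion=[
    {"xyz": [0, 0.001, 0.02], "angular": [0, 0, 0]},
    {"xyz": [0, 0.001, 0.04], "angular": [0, 0, 0]},
    {"xyz": [0, 0.001, 0.053], "angular": [0, 0, 0]},
    {"xyz": [0, 0.001, 0.061], "angular": [0, 0, 0]},
    {"xyz": [0, 0.001, 0.061], "angular": [0, 0, 0]},
    {"xyz": [0, 0.001, 0.061], "angular": [0, 0, 0]},
  ],
)

```text
clock: 22.75
position: [0.4607, -0.0371, 0.0486]
ee_rot: [0.594, 0.804, 0.0, 0.0]
ft_force: [-1.1, 0.5, 0.4]
grip_width: 0.703
grasp_force: 0.0
```

Call:
carry_out(
  motion=[
    {"xyz": [0, 0, 0], "angular": [0, 0, 0]},
    {"xyz": [0, 0, 0], "angular": [0, 0, 0]},
    {"xyz": [0, 0, 0], "angular": [0, 0, 0]},
    {"xyz": [0, 0, 0], "angular": [0, 0, 0]},
    {"xyz": [0, 0, 0], "angular": [0, 0, 0]},
    {"xyz": [0, 0, 0], "angular": [0, 0, 0]},
    {"xyz": [0, 0, 0], "angular": [0, 0, 0]},
    {"xyz": [0, 0, 0], "angular": [0, 0, 0]},
  ],
  hand=0,
  grip_force=60,
)

```text
clock: 23.55
position: [0.4605, -0.0372, 0.0483]
ee_rot: [0.594, 0.804, 0.0, 0.0]
ft_force: [1.2, -1.2, 3.4]
grip_width: 0.172
grasp_force: 62.5
```

```bash
python3 - <<'E'
from h import *
o=get_obs(); print(o['ft_force'],o['grip_width'],o['grasp_force'])
p=P(0,-120); go([*p,.16],97.1)
E
```

```text
[ 1.18873564 -1.21210132  3.41093506] 0.17206739420527556 62.47443437576294
shift mm [-134.4  107.7 -111.6] ang [0.03 0.02 9.97] from [460.5 -37.2  48.3] t 23.6
```

Call:
carry_out(
  motion=[
    {"xyz": [0, 0, -0.03], "angular": [0, 0, 0]},
    {"xyz": [0, 0, -0.07], "angular": [0, 0, 0]},
    {"xyz": [0, 0, -0.1], "angular": [0, 0, 0]},
    {"xyz": [-0.03, 0.024, -0.112], "angular": [0, 0, 3]},
    {"xyz": [-0.06, 0.048, -0.112], "angular": [0, 0, 6]},
    {"xyz": [-0.09, 0.072, -0.112], "angular": [0, 0, 10]},
    {"xyz": [-0.115, 0.092, -0.112], "angular": [0, 0, 10]},
    {"xyz": [-0.1345, 0.1077, -0.112], "angular": [0, 0, 10]},
    {"xyz": [-0.1345, 0.1077, -0.112], "angular": [0, 0, 10]},
    {"xyz": [-0.1345, 0.1077, -0.112], "angular": [0, 0, 10]},
    {"xyz": [-0.1345, 0.1077, -0.112], "angular": [0, 0, 10]},
  ],
)

```text
clock: 24.65
position: [0.602, -0.1332, 0.1597]
ee_rot: [0.662, 0.75, -0.0, -0.0]
ft_force: [0.4, 0.2, -1.7]
grip_width: 0.171
grasp_force: 61.7
```

```bash
python3 - <<'E'
from h import *
o=get_obs(); print(o['ft_force'],o['grip_width'],o['grasp_force'])
p=P(0,-120); go([*p,.061],97.1)
s=shot('side'); cv2.imwrite('pics/s8.png',cv2.resize(s['img'][100:220,220:360,::-1],None,fx=5,fy=5,interpolation=cv2.INTER_CUBIC))
E
```

```text
[ 0.40029333  0.15099651 -1.66273611] 0.17147653992655992 61.74204111099243
shift mm [-1.   0.9 98.7] ang [-0.05 -0.03  0.03] from [ 602.  -133.2  159.7] t 24.6
```

View pics/s8.png

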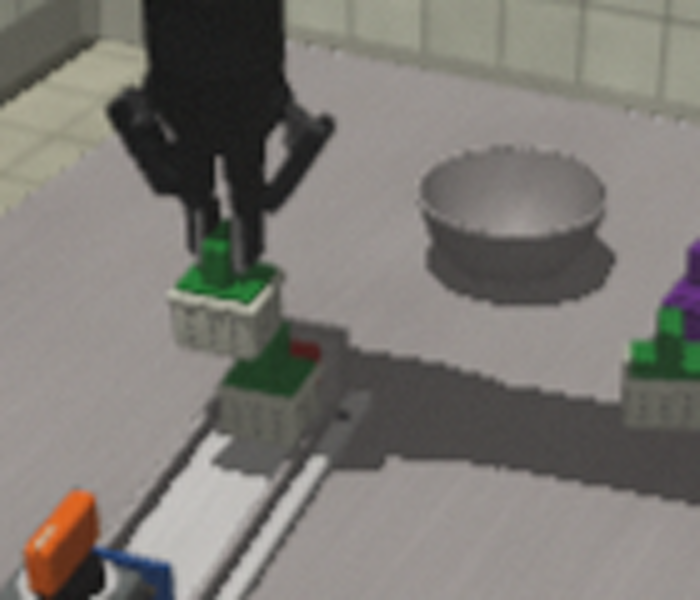

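Mould A stands in the trough (crop (268,400)) and mould B hangs level over the next place (crop (222,310)). I'll lower B.

Call:
carry_out(
  motion=[
    {"xyz": [-0.001, 0.001, 0.03], "angular": [0, 0, 0]},
    {"xyz": [-0.001, 0.001, 0.06], "angular": [0, 0, 0]},
    {"xyz": [-0.001, 0.001, 0.075], "angular": [0, 0, 0]},
    {"xyz": [-0.001, 0.001, 0.085], "angular": [0, 0, 0]},
    {"xyz": [-0.001, 0.001, 0.092], "angular": [0, 0, 0]},
    {"xyz": [-0.001, 0.001, 0.097], "angular": [0, 0, 0]},
    {"xyz": [-0.001, 0.001, 0.0985], "angular": [0, 0, 0]},
    {"xyz": [-0.001, 0.001, 0.0985], "angular": [0, 0, 0]},
  ],
)

```text
clock: 25.5
position: [0.6041, -0.135, 0.0621]
ee_rot: [0.662, 0.749, 0.0, 0.0]
ft_force: [0.3, -0.1, -1.8]
grip_width: 0.169
grasp_force: 61.6
```

```bash
python3 - <<'E'
from h import *
print(get_obs()['ft_force'],toP(get_obs()['position']))
c=shot('top'); greens(c)
t=c['img'][222:262,376:416,::-1]; cv2.imwrite('pics/m9.png',cv2.resize(t,(480,480),interpolation=cv2.INTER_CUBIC))
E
```

```text
[ 0.28687267 -0.08728932 -1.76685665] [   1.14754111 -121.1143774 ]
green [319.6 168.4] [317, 160, 8, 16, 73] ~ [ 0.6   -0.121  0.05 ] 83.7
```

View pics/m9.png

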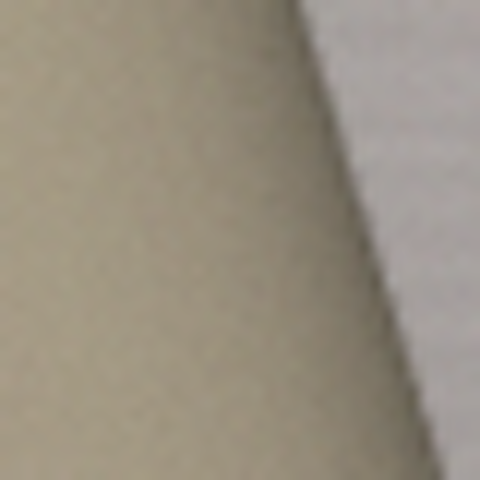

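Call:
carry_out(
  motion=[
    {"xyz": [0, 0, 0.0015], "angular": [0, 0, 0]},
    {"xyz": [0, 0, 0.0015], "angular": [0, 0, 0]},
  ],
)

```text
clock: 25.75
position: [0.6042, -0.135, 0.0605]
ee_rot: [0.662, 0.749, 0.0, 0.0]
ft_force: [0.3, -0.5, -0.3]
grip_width: 0.172
grasp_force: 62.0
```

Call:
carry_out(
  motion=[
    {"xyz": [0, 0, 0], "angular": [0, 0, 0]},
    {"xyz": [0, 0, 0], "angular": [0, 0, 0]},
    {"xyz": [0, 0, 0], "angular": [0, 0, 0]},
    {"xyz": [0, 0, 0], "angular": [0, 0, 0]},
    {"xyz": [0, 0, -0.03], "angular": [0, 0, 0]},
    {"xyz": [0, 0, -0.06], "angular": [0, 0, 0]},
    {"xyz": [0, 0, -0.09], "angular": [0, 0, 0]},
    {"xyz": [0.04, 0, -0.1], "angular": [0, 0, 0]},
    {"xyz": [0.08, 0, -0.1], "angular": [0, 0, 0]},
    {"xyz": [0.12, 0, -0.1], "angular": [0, 0, 0]},
    {"xyz": [0.16, 0, -0.1], "angular": [0, 0, 0]},
    {"xyz": [0.16, 0, -0.1], "angular": [0, 0, 0]},
  ],
  hand=0.7,
)

```text
clock: 26.95
position: [0.583, 0.031, 0.1608]
ee_rot: [0.659, 0.752, 0.001, -0.001]
ft_force: [0.3, -0.9, -0.5]
grip_width: 0.702
grasp_force: 0.0
```

```bash
cat >> h.py <<'E'
def lidq(c,u,v,w=16,z=.042):
    u,v=int(u),int(v); im=c['img'][v-w:v+w,u-w:u+w]; h=cv2.cvtColor(im,cv2.COLOR_RGB2HSV)
    m=cv2.inRange(h,(50,100,25),(80,255,255))|cv2.inRange(h,(0,0,185),(180,50,255))
    cs=max(cv2.findContours(m,cv2.RETR_EXTERNAL,cv2.CHAIN_APPROX_NONE)[0],key=cv2.contourArea)[:,0]+[u-w,v-w]
    p=np.array([onz(c,*q,z)[:2] for q in cs],np.float32); r=cv2.minAreaRect(p*1000)
    print('lid',np.round(r[0],1),np.round(r[1],1),round(r[2],1))
E
python3 - <<'E'
from h import *
o=get_obs();print(o['position'])
c=shot('top'); greens(c)
lidq(c,395.5,243); lidq(c,344,165.7)
E
```

```text
[0.58301955 0.0310205  0.16084553]
green [324.2 166.9] [317, 159, 15, 17, 225] ~ [ 0.605 -0.134  0.05 ] 83.7
green [344.2 165.8] [337, 158, 16, 17, 230] ~ [ 0.609 -0.19   0.05 ] 84.3
green [395.5 243. ] [386, 234, 19, 20, 242] ~ [ 0.396 -0.33   0.05 ] 68.2
lid [ 396.9 -331.4] [56.  50.5] 22.3
lid [ 611.6 -187.5] [54.7 51.3] 7.3
```

```bash
python3 - <<'E'
from h import *
go([.397,-.331,.13],113)
E
```

```text
shift mm [-331.4 -231.2   30.2] ang [  0.04  -0.03 -15.61] from [583.6  27.3 160.6] t 27.0
```

Call:
carry_out(
  motion=[
    {"xyz": [-0.033, -0.023, 0], "angular": [0, 0, -2]},
    {"xyz": [-0.066, -0.046, 0], "angular": [0, 0, -4]},
    {"xyz": [-0.099, -0.069, 0], "angular": [0, 0, -6]},
    {"xyz": [-0.132, -0.092, 0], "angular": [0, 0, -8]},
    {"xyz": [-0.165, -0.115, 0], "angular": [0, 0, -10]},
    {"xyz": [-0.198, -0.138, 0], "angular": [0, 0, -12]},
    {"xyz": [-0.231, -0.161, 0], "angular": [0, 0, -14]},
    {"xyz": [-0.264, -0.184, 0], "angular": [0, 0, -15.6]},
    {"xyz": [-0.297, -0.207, 0], "angular": [0, 0, -15.6]},
    {"xyz": [-0.3314, -0.231, 0.01], "angular": [0, 0, -15.6]},
    {"xyz": [-0.3314, -0.231, 0.03], "angular": [0, 0, -15.6]},
    {"xyz": [-0.3314, -0.231, 0.03], "angular": [0, 0, -15.6]},
  ],
)

```text
clock: 28.2
position: [0.3931, -0.3346, 0.128]
ee_rot: [0.556, 0.831, 0.0, -0.002]
ft_force: [-0.3, 0.7, 0.0]
grip_width: 0.701
grasp_force: 0.0
```

```bash
python3 - <<'E'
from h import *
s=shot('side'); greens(s); print(proj(s,[.397,-.331,.06]))
go([.397,-.331,.048],113)
E
```

```text
green [353.6 170. ] [346, 162, 15, 14, 130] ~ [ 0.395 -0.329  0.05 ] 90.0
green [269.8 177.3] [257, 164, 26, 25, 272] ~ [ 0.613 -0.171  0.05 ] 36.9
[353.58930399 166.84997304]
shift mm [ 1.4  3.2 81.4] ang [-0.04 -0.12 -0.41] from [ 394.6 -333.7  129.4] t 28.2
```

Call:
carry_out(
  motion=[
    {"xyz": [0, 0.001, 0.02], "angular": [0, 0, 0]},
    {"xyz": [0, 0.001, 0.045], "angular": [0, 0, 0]},
    {"xyz": [0, 0.001, 0.065], "angular": [0, 0, 0]},
    {"xyz": [0, 0.001, 0.076], "angular": [0, 0, 0]},
    {"xyz": [0, 0.001, 0.081], "angular": [0, 0, 0]},
    {"xyz": [0, 0.001, 0.081], "angular": [0, 0, 0]},
    {"xyz": [0, 0.001, 0.081], "angular": [0, 0, 0]},
  ],
)

```text
clock: 28.95
position: [0.3972, -0.3334, 0.0501]
ee_rot: [0.554, 0.832, -0.0, 0.001]
ft_force: [0.1, 0.4, -0.1]
grip_width: 0.702
grasp_force: 0.0
```

Call:
carry_out(
  motion=[
    {"xyz": [0, 0, 0], "angular": [0, 0, 0]},
    {"xyz": [0, 0, 0], "angular": [0, 0, 0]},
    {"xyz": [0, 0, 0], "angular": [0, 0, 0]},
    {"xyz": [0, 0, 0], "angular": [0, 0, 0]},
    {"xyz": [0, 0, 0], "angular": [0, 0, 0]},
    {"xyz": [0, 0, 0], "angular": [0, 0, 0]},
    {"xyz": [0, 0, 0], "angular": [0, 0, 0]},
    {"xyz": [0, 0, 0], "angular": [0, 0, 0]},
  ],
  hand=0,
  grip_force=60,
)

```text
clock: 29.75
position: [0.3968, -0.3334, 0.0495]
ee_rot: [0.554, 0.832, -0.0, 0.0]
ft_force: [-0.6, -0.5, 5.3]
grip_width: 0.175
grasp_force: 60.3
```

```bash
python3 - <<'E'
from h import *
o=get_obs(); print(o['ft_force'],o['grip_width'],o['grasp_force'])
p=P(0,-64); go([*p,.165],97.1)
E
```

```text
[-0.62044275 -0.50170884  5.25216264] 0.17511581346733093 60.30730605125427
shift mm [ 158.3  282.  -115.6] ang [ 0.02  0.04 15.57] from [ 396.8 -333.4   49.5] t 29.8
```

Call:
carry_out(
  motion=[
    {"xyz": [0, 0, -0.03], "angular": [0, 0, 0]},
    {"xyz": [0, 0, -0.07], "angular": [0, 0, 0]},
    {"xyz": [0.005, 0.01, -0.105], "angular": [0, 0, 0]},
    {"xyz": [0.025, 0.045, -0.116], "angular": [0, 0, 3]},
    {"xyz": [0.045, 0.08, -0.116], "angular": [0, 0, 6]},
    {"xyz": [0.065, 0.115, -0.116], "angular": [0, 0, 9]},
    {"xyz": [0.085, 0.15, -0.116], "angular": [0, 0, 12]},
    {"xyz": [0.105, 0.185, -0.116], "angular": [0, 0, 15.6]},
    {"xyz": [0.125, 0.22, -0.116], "angular": [0, 0, 15.6]},
    {"xyz": [0.143, 0.255, -0.116], "angular": [0, 0, 15.6]},
    {"xyz": [0.1583, 0.282, -0.116], "angular": [0, 0, 15.6]},
    {"xyz": [0.1583, 0.282, -0.116], "angular": [0, 0, 15.6]},
  ],
)

```text
clock: 30.95
position: [0.5971, -0.0729, 0.1645]
ee_rot: [0.66, 0.751, 0.001, -0.001]
ft_force: [0.7, 0.6, -0.4]
grip_width: 0.171
grasp_force: 59.4
```

Call:
carry_out(
  motion=[
    {"xyz": [0, 0, 0], "angular": [0, 0, 0]},
    {"xyz": [0, 0, 0], "angular": [0, 0, 0]},
    {"xyz": [0, 0, 0], "angular": [0, 0, 0]},
  ],
)

```text
clock: 31.25
position: [0.5952, -0.0799, 0.1649]
ee_rot: [0.663, 0.749, -0.0, 0.0]
ft_force: [0.3, 0.6, -1.9]
grip_width: 0.168
grasp_force: 59.4
```

```bash
python3 - <<'E'
from h import *
o=get_obs(); print(o['ft_force'],o['grip_width'],o['grasp_force'])
p=P(0,-64); go([*p,.062],97.1); s=shot('side'); greens(s); print(proj(s,[*o['position'][:2],o['position'][2]+.01]))
E
```

```text
[ 0.31162489  0.56920625 -1.85885721] 0.16779106675685254 59.40560817718506
shift mm [  1.3   0.9 102.9] ang [-0.03  0.04 -0.14] from [595.2 -79.9 164.9] t 31.2
green [256.7 162. ] [248, 153, 20, 16, 136] ~ [ 0.699 -0.233  0.05 ] 33.7
green [270.4 177.5] [258, 164, 24, 25, 225] ~ [ 0.611 -0.172  0.05 ] 37.4
[257.15220607 157.09927891]
```

Call:
carry_out(
  motion=[
    {"xyz": [0.001, 0.001, 0.03], "angular": [0, 0, 0]},
    {"xyz": [0.001, 0.001, 0.06], "angular": [0, 0, 0]},
    {"xyz": [0.001, 0.001, 0.078], "angular": [0, 0, 0]},
    {"xyz": [0.001, 0.001, 0.088], "angular": [0, 0, 0]},
    {"xyz": [0.001, 0.001, 0.095], "angular": [0, 0, 0]},
    {"xyz": [0.001, 0.001, 0.1], "angular": [0, 0, 0]},
    {"xyz": [0.001, 0.001, 0.1025], "angular": [0, 0, 0]},
    {"xyz": [0.001, 0.001, 0.1025], "angular": [0, 0, 0]},
  ],
)

```text
clock: 32.1
position: [0.5968, -0.0773, 0.0629]
ee_rot: [0.662, 0.749, 0.0, 0.0]
ft_force: [0.2, 0.3, -1.0]
grip_width: 0.17
grasp_force: 59.3
```

Call:
carry_out(
  motion=[
    {"xyz": [0, 0, 0.001], "angular": [0, 0, 0]},
    {"xyz": [0, 0, 0.001], "angular": [0, 0, 0]},
  ],
)

```text
clock: 32.3
position: [0.5968, -0.0773, 0.0619]
ee_rot: [0.662, 0.749, 0.0, 0.0]
ft_force: [0.3, 0.8, -1.3]
grip_width: 0.175
grasp_force: 59.3
```

Call:
carry_out(
  motion=[
    {"xyz": [0, 0, 0], "angular": [0, 0, 0]},
    {"xyz": [0, 0, 0], "angular": [0, 0, 0]},
    {"xyz": [0, 0, 0], "angular": [0, 0, 0]},
    {"xyz": [0, 0, 0], "angular": [0, 0, 0]},
    {"xyz": [0, 0, -0.03], "angular": [0, 0, 0]},
    {"xyz": [0, 0, -0.07], "angular": [0, 0, 0]},
    {"xyz": [0, 0, -0.11], "angular": [0, 0, 0]},
    {"xyz": [0, 0, -0.14], "angular": [0, 0, 0]},
    {"xyz": [0.04, 0, -0.14], "angular": [0, 0, 0]},
    {"xyz": [0.08, 0, -0.14], "angular": [0, 0, 0]},
    {"xyz": [0.12, 0, -0.14], "angular": [0, 0, 0]},
    {"xyz": [0.16, 0, -0.14], "angular": [0, 0, 0]},
  ],
  hand=0.7,
)

```text
clock: 33.5
position: [0.5766, 0.0829, 0.2018]
ee_rot: [0.662, 0.749, 0.0, 0.0]
ft_force: [1.9, -0.3, 0.5]
grip_width: 0.697
grasp_force: 0.0
```

Call:
carry_out(
  motion=[
    {"xyz": [0.04, 0, 0], "angular": [0, 0, 0]},
    {"xyz": [0.08, 0, 0], "angular": [0, 0, 0]},
    {"xyz": [0.12, 0, 0], "angular": [0, 0, 0]},
    {"xyz": [0.16, 0, 0], "angular": [0, 0, 0]},
    {"xyz": [0.16, 0, 0], "angular": [0, 0, 0]},
    {"xyz": [0.16, 0, 0], "angular": [0, 0, 0]},
  ],
)

```text
clock: 34.1
position: [0.5567, 0.2415, 0.2015]
ee_rot: [0.661, 0.75, -0.0, -0.0]
ft_force: [-0.4, 0.2, -0.0]
grip_width: 0.699
grasp_force: 0.0
```

```bash
python3 - <<'E'
from h import *
c=shot('top'); s=shot('side'); greens(c); greens(s)
for i in((344,166),(324,167),(303,169)): lidq(c,*i,w=12)
def red(k):
    h=cv2.cvtColor(k['img'],cv2.COLOR_RGB2HSV); m=cv2.inRange(h,(0,180,90),(3,255,255)); m[:, 230:]=0
    _,l,st,ce=cv2.connectedComponentsWithStats(m); print(st[1:].tolist(),ce[1:].round(1).tolist())
red(c); red(s)
for k in (c,s): print('pred handle top/mid',proj(k,[*P(1,270),.142]),proj(k,[*P(1,270),.12]))
p=P(1,270); go([*p,.11],97.1)
cv2.imwrite('pics/last.png',np.vstack([cv2.resize(x,(750,300),interpolation=cv2.INTER_CUBIC) for x in (c['img'][140:260,140:440,::-1],s['img'][140:260,140:440,::-1])]))
E
```

```text
green [324.2 167. ] [317, 159, 15, 17, 228] ~ [ 0.604 -0.134  0.05 ] 90.0
green [344.2 165.7] [337, 158, 15, 17, 228] ~ [ 0.609 -0.19   0.05 ] 90.0
green [303.7 169.1] [296, 161, 16, 17, 227] ~ [ 0.597 -0.077  0.05 ] 82.9
green [265.7 182.8] [250, 164, 33, 35, 436] ~ [ 0.609 -0.139  0.05 ] 36.5
lid [ 614.8 -184.1] [60.5 53.5] 1.3
lid [ 609.4 -133.4] [63.3 64.9] 1.3
lid [600.9 -74.2] [66.3 64.8] 1.0
[] []
[[191, 241, 9, 19, 128]] [[195.3, 249.3]]
pred handle top/mid [175.24261542 173.62714449] [177.4757254  175.56015514]
pred handle top/mid [194.61088806 242.87917257] [196.11895734 250.20655753]
shift mm [14.1 -0.3 91.4] ang [-0.    0.05 -0.1 ] from [557.7 239.1 201.4] t 34.2
```

Call:
carry_out(
  motion=[
    {"xyz": [0.014, 0, 0.01], "angular": [0, 0, 0]},
    {"xyz": [0.014, 0, 0.035], "angular": [0, 0, 0]},
    {"xyz": [0.014, 0, 0.06], "angular": [0, 0, 0]},
    {"xyz": [0.014, 0, 0.08], "angular": [0, 0, 0]},
    {"xyz": [0.014, 0, 0.0915], "angular": [0, 0, 0]},
    {"xyz": [0.014, 0, 0.0915], "angular": [0, 0, 0]},
    {"xyz": [0.014, 0, 0.0915], "angular": [0, 0, 0]},
  ],
)

```text
clock: 34.9
position: [0.5557, 0.2545, 0.1106]
ee_rot: [0.662, 0.749, 0.0, 0.0]
ft_force: [0.6, -0.1, -0.2]
grip_width: 0.699
grasp_force: 0.0
```

Call:
carry_out(
  motion=[
    {"xyz": [0, 0, 0], "angular": [0, 0, 0]},
    {"xyz": [0, 0, 0], "angular": [0, 0, 0]},
    {"xyz": [0, 0, 0], "angular": [0, 0, 0]},
    {"xyz": [0, 0, 0], "angular": [0, 0, 0]},
    {"xyz": [0, 0, 0], "angular": [0, 0, 0]},
    {"xyz": [0, 0, 0], "angular": [0, 0, 0]},
    {"xyz": [0, 0, 0], "angular": [0, 0, 0]},
  ],
  hand=0,
  grip_force=50,
)

```text
clock: 35.6
position: [0.5558, 0.2543, 0.111]
ee_rot: [0.662, 0.749, 0.0, 0.0]
ft_force: [-2.1, -1.6, 5.3]
grip_width: 0.22
grasp_force: 48.9
```

```bash
cat >> h.py <<'E'
def circ2(a0,step,n): # yaw 97.1: tool x = press y, tool y = press x
    o=get_obs(); w=toP(o['position']); print('press xy',w.round(1),'crank',np.arctan2(w[0],w[1]-225).round(3),'r',np.hypot(w[0],w[1]-225).round(1),'F',o['ft_force'].round(1),'g',round(o['grip_width'],3),'t',o['clock'])
    for i in range(1,n+1):
        a=a0+i*step; print('%.2f: [%.4f, %.4f]'%(a,.045*(np.cos(a)-np.cos(a0)),.045*(np.sin(a)-np.sin(a0))))
E
python3 - <<'E'
from h import *
circ2(0.02,.3,12); print(get_obs()['joint_pos'].round(2))
E
```

```text
press xy [  1.4 271.3] crank 0.03 r 46.3 F [-2.1 -1.6  5.3] g 0.22 t 35.6
0.32: [-0.0023, 0.0133]
0.62: [-0.0084, 0.0252]
0.92: [-0.0177, 0.0349]
1.22: [-0.0295, 0.0414]
1.52: [-0.0427, 0.0440]
1.82: [-0.0561, 0.0427]
2.12: [-0.0685, 0.0375]
2.42: [-0.0788, 0.0288]
2.72: [-0.0861, 0.0175]
3.02: [-0.0897, 0.0046]
3.32: [-0.0893, -0.0089]
3.62: [-0.0849, -0.0216]
[ 0.12  0.52 -0.81  1.61  0.4   1.18 -0.66]
```

Call:
carry_out(
  motion=[
    {"xyz": [-0.0023, 0.0133, 0], "angular": [0, 0, 0]},
    {"xyz": [-0.0084, 0.0252, 0], "angular": [0, 0, 0]},
    {"xyz": [-0.0177, 0.0349, 0], "angular": [0, 0, 0]},
    {"xyz": [-0.0295, 0.0414, 0], "angular": [0, 0, 0]},
    {"xyz": [-0.0427, 0.044, 0], "angular": [0, 0, 0]},
    {"xyz": [-0.0561, 0.0427, 0], "angular": [0, 0, 0]},
    {"xyz": [-0.0685, 0.0375, 0], "angular": [0, 0, 0]},
    {"xyz": [-0.0788, 0.0288, 0], "angular": [0, 0, 0]},
    {"xyz": [-0.0861, 0.0175, 0], "angular": [0, 0, 0]},
    {"xyz": [-0.0897, 0.0046, 0], "angular": [0, 0, 0]},
    {"xyz": [-0.0893, -0.0089, 0], "angular": [0, 0, 0]},
    {"xyz": [-0.0849, -0.0216, 0], "angular": [0, 0, 0]},
  ],
)

```text
clock: 36.8
position: [0.5459, 0.1669, 0.111]
ee_rot: [0.663, 0.749, 0.002, 0.001]
ft_force: [6.7, 4.3, 0.0]
grip_width: 0.219
grasp_force: 49.3
```

```bash
python3 - <<'E'
from h import *
circ2(3.62,.25,12); print(get_obs()['joint_pos'].round(2))
E
```

```text
press xy [-19.3 185.7] crank -2.684 r 43.7 F [6.7 4.3 0. ] g 0.219 t 36.8
3.87: [0.0064, -0.0092]
4.12: [0.0148, -0.0166]
4.37: [0.0248, -0.0217]
4.62: [0.0358, -0.0241]
4.87: [0.0470, -0.0237]
5.12: [0.0578, -0.0206]
5.37: [0.0675, -0.0149]
5.62: [0.0754, -0.0070]
5.87: [0.0812, 0.0026]
6.12: [0.0843, 0.0134]
6.37: [0.0848, 0.0246]
6.62: [0.0824, 0.0356]
[ 0.3   0.43 -0.83  1.72  0.35  1.14 -0.51]
```

Call:
carry_out(
  motion=[
    {"xyz": [0.0064, -0.0092, 0], "angular": [0, 0, 0]},
    {"xyz": [0.0148, -0.0166, 0], "angular": [0, 0, 0]},
    {"xyz": [0.0248, -0.0217, 0], "angular": [0, 0, 0]},
    {"xyz": [0.0358, -0.0241, 0], "angular": [0, 0, 0]},
    {"xyz": [0.047, -0.0237, 0], "angular": [0, 0, 0]},
    {"xyz": [0.0578, -0.0206, 0], "angular": [0, 0, 0]},
    {"xyz": [0.0675, -0.0149, 0], "angular": [0, 0, 0]},
    {"xyz": [0.0754, -0.007, 0], "angular": [0, 0, 0]},
    {"xyz": [0.0812, 0.0026, 0], "angular": [0, 0, 0]},
    {"xyz": [0.0843, 0.0134, 0], "angular": [0, 0, 0]},
    {"xyz": [0.0848, 0.0246, 0], "angular": [0, 0, 0]},
    {"xyz": [0.0824, 0.0356, 0], "angular": [0, 0, 0]},
  ],
)

```text
clock: 38.0
position: [0.5693, 0.2539, 0.1109]
ee_rot: [0.662, 0.75, -0.001, -0.0]
ft_force: [-7.5, -5.9, 13.0]
grip_width: 0.218
grasp_force: 50.3
```

```bash
python3 - <<'E'
from h import *
circ2(6.62,.16,12); c=shot('top'); greens(c)
E
```

```text
press xy [ 14.7 269.2] crank 0.321 r 46.6 F [-7.5 -5.9 13. ] g 0.218 t 38.0
6.78: [-0.0029, 0.0066]
6.94: [-0.0068, 0.0126]
7.10: [-0.0117, 0.0179]
7.26: [-0.0173, 0.0224]
7.42: [-0.0235, 0.0260]
7.58: [-0.0303, 0.0284]
7.74: [-0.0374, 0.0298]
7.90: [-0.0445, 0.0301]
8.06: [-0.0517, 0.0292]
8.22: [-0.0586, 0.0271]
8.38: [-0.0651, 0.0240]
8.54: [-0.0710, 0.0199]
green [324.2 167.1] [317, 159, 15, 17, 227] ~ [ 0.604 -0.134  0.05 ] 90.0
green [344.1 165.7] [336, 158, 16, 17, 229] ~ [ 0.609 -0.19   0.05 ] 84.3
green [303.7 169.1] [296, 161, 16, 17, 227] ~ [ 0.597 -0.077  0.05 ] 82.9
```

Call:
carry_out(
  motion=[
    {"xyz": [-0.0029, 0.0066, 0], "angular": [0, 0, 0]},
    {"xyz": [-0.0068, 0.0126, 0], "angular": [0, 0, 0]},
    {"xyz": [-0.0117, 0.0179, 0], "angular": [0, 0, 0]},
    {"xyz": [-0.0173, 0.0224, 0], "angular": [0, 0, 0]},
    {"xyz": [-0.0235, 0.026, 0], "angular": [0, 0, 0]},
    {"xyz": [-0.0303, 0.0284, 0], "angular": [0, 0, 0]},
    {"xyz": [-0.0374, 0.0298, 0], "angular": [0, 0, 0]},
    {"xyz": [-0.0445, 0.0301, 0], "angular": [0, 0, 0]},
    {"xyz": [-0.0517, 0.0292, 0], "angular": [0, 0, 0]},
    {"xyz": [-0.0586, 0.0271, 0], "angular": [0, 0, 0]},
    {"xyz": [-0.0651, 0.024, 0], "angular": [0, 0, 0]},
    {"xyz": [-0.071, 0.0199, 0], "angular": [0, 0, 0]},
  ],
)

```text
clock: 39.25
position: [0.5993, 0.1867, 0.1111]
ee_rot: [0.662, 0.75, 0.002, 0.0]
ft_force: [4.2, 3.4, 2.6]
grip_width: 0.22
grasp_force: 49.6
```

```bash
python3 - <<'E'
from h import *
circ2(8.54,.11,6); c=shot('top'); greens(c); greens(shot('side'))
E
```

```text
press xy [ 36.2 198.8] crank 2.198 r 44.7 F [4.2 3.4 2.6] g 0.22 t 39.25
8.65: [-0.0037, -0.0033]
8.76: [-0.0069, -0.0071]
8.87: [-0.0097, -0.0111]
8.98: [-0.0121, -0.0155]
9.09: [-0.0140, -0.0200]
9.20: [-0.0154, -0.0248]
green [345.5 165.5] [338, 157, 16, 18, 230] ~ [ 0.61  -0.194  0.05 ] 82.9
green [327.5 166.8] [320, 159, 16, 17, 227] ~ [ 0.605 -0.143  0.05 ] 84.3
green [309.7 168.6] [302, 161, 16, 17, 225] ~ [ 0.599 -0.094  0.05 ] 83.7
green [267.7 180.2] [252, 164, 31, 31, 401] ~ [ 0.611 -0.154  0.05 ] 36.9
```

Call:
carry_out(
  motion=[
    {"xyz": [-0.0037, -0.0033, 0], "angular": [0, 0, 0]},
    {"xyz": [-0.0069, -0.0071, 0], "angular": [0, 0, 0]},
    {"xyz": [-0.0097, -0.0111, 0], "angular": [0, 0, 0]},
    {"xyz": [-0.0121, -0.0155, 0], "angular": [0, 0, 0]},
    {"xyz": [-0.014, -0.02, 0], "angular": [0, 0, 0]},
    {"xyz": [-0.0154, -0.0248, 0], "angular": [0, 0, 0]},
    {"xyz": [-0.0154, -0.0248, 0], "angular": [0, 0, 0]},
    {"xyz": [-0.0154, -0.0248, 0], "angular": [0, 0, 0]},
  ],
)

```text
clock: 40.15
position: [0.5763, 0.1675, 0.1109]
ee_rot: [0.662, 0.749, 0.001, 0.001]
ft_force: [3.5, -1.1, 7.0]
grip_width: 0.217
grasp_force: 49.9
```

```bash
python3 - <<'E'
from h import *
circ2(9.2,.11,3); c=shot('top'); s=shot('side'); greens(c)
cv2.imwrite('pics/last.png',np.vstack([cv2.resize(x,(750,300),interpolation=cv2.INTER_CUBIC) for x in (c['img'][148:188,270:370,::-1],s['img'][150:200,190:315,::-1])]))
E
```

```text
press xy [ 11.  182.5] crank 2.889 r 43.9 F [ 3.5 -1.1  7. ] g 0.217 t 40.15
9.31: [-0.0008, -0.0049]
9.42: [-0.0011, -0.0098]
9.53: [-0.0009, -0.0148]
green [345.5 165.5] [338, 157, 16, 18, 231] ~ [ 0.61  -0.194  0.05 ] 84.3
green [327.5 166.8] [320, 158, 16, 18, 228] ~ [ 0.605 -0.143  0.05 ] 84.3
green [309.7 168.6] [302, 160, 16, 18, 226] ~ [ 0.599 -0.094  0.05 ] 83.7
```

View pics/last.png

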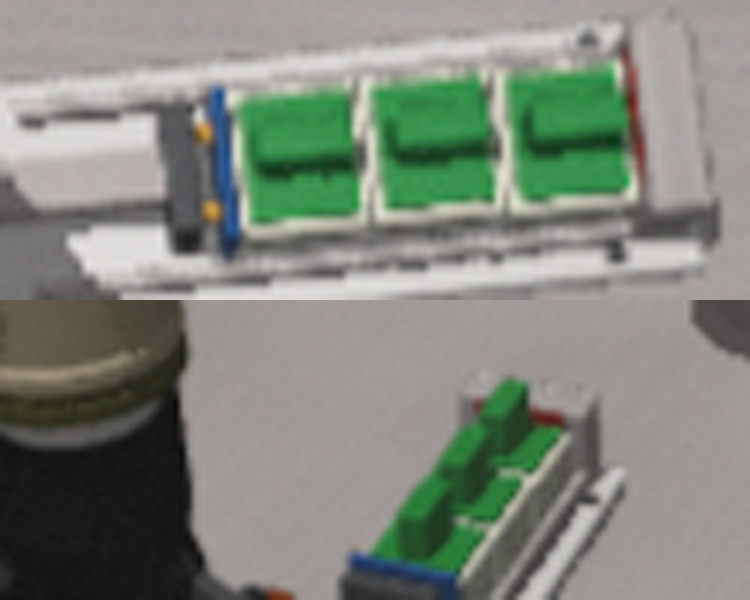

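The top crop shows the three moulds tight in one row against the red pad (640,110). The blue plate (225,170) has closed about half its gap to the carrier. I'll release the handle and go to the knob.

Call:
carry_out(
  motion=[
    {"xyz": [0, 0, 0], "angular": [0, 0, 0]},
    {"xyz": [0, 0, 0], "angular": [0, 0, 0]},
    {"xyz": [0, 0, 0], "angular": [0, 0, 0]},
    {"xyz": [0, 0, 0], "angular": [0, 0, 0]},
    {"xyz": [0, 0, -0.03], "angular": [0, 0, 0]},
    {"xyz": [0, 0, -0.06], "angular": [0, 0, 0]},
    {"xyz": [0, 0, -0.09], "angular": [0, 0, 0]},
    {"xyz": [-0.04, -0.005, -0.09], "angular": [0, 0, 0]},
    {"xyz": [-0.087, -0.01, -0.09], "angular": [0, 0, 0]},
    {"xyz": [-0.087, -0.01, -0.09], "angular": [0, 0, 0]},
    {"xyz": [-0.087, -0.01, -0.09], "angular": [0, 0, 0]},
  ],
  hand=0.7,
)

```text
clock: 41.35
position: [0.5762, 0.078, 0.1999]
ee_rot: [0.663, 0.748, -0.0, -0.0]
ft_force: [-0.3, 1.4, 0.3]
grip_width: 0.697
grasp_force: 0.0
```

```bash
python3 - <<'E'
from h import *
go([.577,.0798,.103],96.5); greens(shot('side'))
E
```

```text
shift mm [ 1.7  1.  96.9] ang [-0.03  0.02  0.4 ] from [576.2  78.  199.9] t 41.4
green [267.8 180.1] [253, 164, 30, 31, 401] ~ [ 0.611 -0.155  0.05 ] 36.9
```

Call:
carry_out(
  motion=[
    {"xyz": [0.0015, 0.001, 0.03], "angular": [0, 0, 0.4]},
    {"xyz": [0.0015, 0.001, 0.06], "angular": [0, 0, 0.4]},
    {"xyz": [0.0015, 0.001, 0.08], "angular": [0, 0, 0.4]},
    {"xyz": [0.0015, 0.001, 0.092], "angular": [0, 0, 0.4]},
    {"xyz": [0.0015, 0.001, 0.097], "angular": [0, 0, 0.4]},
    {"xyz": [0.0015, 0.001, 0.097], "angular": [0, 0, 0.4]},
    {"xyz": [0.0015, 0.001, 0.097], "angular": [0, 0, 0.4]},
  ],
)

```text
clock: 42.1
position: [0.5776, 0.0817, 0.1041]
ee_rot: [0.665, 0.747, 0.001, 0.0]
ft_force: [0.0, 0.3, -0.3]
grip_width: 0.696
grasp_force: 0.0
```

Call:
carry_out(
  motion=[
    {"xyz": [0, 0, 0], "angular": [0, 0, 0]},
    {"xyz": [0, 0, 0], "angular": [0, 0, 0]},
    {"xyz": [0, 0, 0], "angular": [0, 0, 0]},
    {"xyz": [0, 0, 0], "angular": [0, 0, 0]},
    {"xyz": [0, 0, 0], "angular": [0, 0, 0]},
    {"xyz": [0, 0, 0], "angular": [0, 0, 0]},
    {"xyz": [0, 0, 0], "angular": [0, 0, 0]},
    {"xyz": [0, 0, 0], "angular": [0, 0, 0]},
  ],
  hand=0,
  grip_force=60,
)

```text
clock: 42.9
position: [0.577, 0.081, 0.1037]
ee_rot: [0.665, 0.747, -0.0, 0.0]
ft_force: [-3.5, -1.1, 4.1]
grip_width: 0.175
grasp_force: 58.8
```

Call:
carry_out(
  motion=[
    {"xyz": [0, 0, 0], "angular": [0, 0, 7]},
    {"xyz": [0, 0, 0], "angular": [0, 0, 14]},
    {"xyz": [0, 0, 0], "angular": [0, 0, 21]},
    {"xyz": [0, 0, 0], "angular": [0, 0, 28]},
    {"xyz": [0, 0, 0], "angular": [0, 0, 35]},
    {"xyz": [0, 0, 0], "angular": [0, 0, 42]},
    {"xyz": [0, 0, 0], "angular": [0, 0, 49]},
    {"xyz": [0, 0, 0], "angular": [0, 0, 56]},
    {"xyz": [0, 0, 0], "angular": [0, 0, 63]},
    {"xyz": [0, 0, 0], "angular": [0, 0, 70]},
    {"xyz": [0, 0, 0], "angular": [0, 0, 76]},
    {"xyz": [0, 0, 0], "angular": [0, 0, 82]},
  ],
)

```text
clock: 44.1
position: [0.5777, 0.0805, 0.1037]
ee_rot: [0.992, 0.125, 0.001, 0.001]
ft_force: [0.6, -1.9, 2.6]
grip_width: 0.175
grasp_force: 58.6
```

```bash
python3 - <<'E'
from h import *
o=get_obs(); print(o['torque'],o['ft_force'],o['joint_pos'].round(2),o['grip_width']); go([.577,.0798,.103],7.1)
E
```

```text
[-0.50375047 -0.06638249  0.17985618] [ 0.5777864  -1.85643802  2.6496599 ] [ 0.22  0.4  -0.54  1.7   0.23  1.1  -1.7 ] 0.17547430291404537
shift mm [-0.9  0.5  0.7] ang [ 0.06 -0.07  7.31] from [577.7  80.5 103.7] t 44.1
```

Call:
carry_out(
  motion=[
    {"xyz": [0, 0, 0], "angular": [0, 0, 3]},
    {"xyz": [0, 0, 0], "angular": [0, 0, 6]},
    {"xyz": [0, 0, 0], "angular": [0, 0, 6]},
    {"xyz": [0, 0, 0], "angular": [0, 0, 6]},
  ],
)

```text
clock: 44.5
position: [0.5777, 0.0805, 0.1037]
ee_rot: [0.997, 0.076, 0.001, 0.0]
ft_force: [1.6, -3.5, 6.8]
grip_width: 0.173
grasp_force: 58.9
```

Call:
carry_out(
  motion=[
    {"xyz": [0, 0, 0], "angular": [0, 0, 0]},
    {"xyz": [0, 0, 0], "angular": [0, 0, 0]},
    {"xyz": [0, 0, 0], "angular": [0, 0, 0]},
    {"xyz": [0, 0, 0], "angular": [0, 0, 0]},
    {"xyz": [0, 0, -0.03], "angular": [0, 0, 0]},
    {"xyz": [0, 0, -0.06], "angular": [0, 0, 0]},
    {"xyz": [0, 0, -0.1], "angular": [0, 0, 0]},
    {"xyz": [0, 0, -0.14], "angular": [0, 0, 0]},
    {"xyz": [-0.04, 0, -0.16], "angular": [0, 0, 0]},
    {"xyz": [-0.08, 0, -0.16], "angular": [0, 0, 0]},
    {"xyz": [-0.12, 0, -0.16], "angular": [0, 0, 0]},
    {"xyz": [-0.12, 0, -0.16], "angular": [0, 0, 0]},
  ],
  hand=0.7,
)

```text
clock: 45.7
position: [0.455, 0.0626, 0.2634]
ee_rot: [0.997, 0.076, -0.0, 0.001]
ft_force: [0.4, -0.0, 0.5]
grip_width: 0.697
grasp_force: 0.0
```

```bash
python3 - <<'E'
from h import *
c=shot('top');s=shot('side'); greens(c)
for n,k in(('top',c),('side',s)):
    h=cv2.cvtColor(k['img'],cv2.COLOR_RGB2HSV)
    for nm,lo,hi in(('or',(4,180,120),(14,255,255)),('blue',(100,100,40),(118,255,255))):
        _,l,st,ce=cv2.connectedComponentsWithStats(cv2.inRange(h,lo,hi))
        for i in range(1,len(st)):
            if st[i,4]>20: print(n,nm,ce[i].round(1),st[i].tolist(),np.round(onz(k,*ce[i],.127 if nm=='or' else .055),3))
E
```

```text
green [345.5 165.5] [338, 157, 16, 18, 230] ~ [ 0.61  -0.194  0.05 ] 82.9
green [327.5 166.8] [320, 159, 16, 17, 227] ~ [ 0.605 -0.143  0.05 ] 84.3
green [309.7 168.6] [302, 161, 16, 17, 225] ~ [ 0.599 -0.094  0.05 ] 83.7
top blue [299.6 170.2] [298, 160, 4, 22, 41] [ 0.592 -0.065  0.055]
side or [231.8 208.1] [222, 203, 20, 12, 186] [0.566 0.095 0.127]
side blue [259.5 197.2] [249, 192, 18, 15, 59] [ 0.583 -0.06   0.055]
```

The knob's side view matches its tight start pose, and the row and plate have not moved. Handing in.

```bash
python3 -c "
from workcell import *
print(hand_in())"
```

```text
the job is handed in; nothing more can be done
None
```

I set the press and handed the job in at about 46 s on the robot's clock; no verdict came back: three moulds (all I found) stand in a row against the end stop, the plate is about 7 mm in and the knob tight at roughly 1.5 rad (both worked out from the arm's readings and pictures), and the crock, bowl and bottle were left alone.

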